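# Pack the pressed bath-salt bars into the child-safe tub

### The arm

A 6-joint arm with a two-finger parallel gripper is mounted at the origin on the work surface. World frame = base frame: x ahead of the robot, y to its left, z up, the work surface at z = 0. Lengths are in m, angles in degrees, forces in N, time in s.
With the tool pointing down it reaches from about 0.35 to 0.875 m from the base axis. Payload 4.2 kg.
Tool frame: the origin (TCP) lies at the very end of the fingers, on their centre line; the grasp point (between the pads) lies 19 mm behind it (r.hold_point_z is the distance from the TCP to the grasp point, in m); z points along the fingers, y is the direction in which the jaws open and shut (so a half turn about z gives the same grasp; the last joint's range is limited). The gripper opens to 87 mm and grips with 3 to 60 N. Pads are 19 mm wide; open, the fingers measure 117 mm over their backs; the gripper's body (75 mm by 190 mm) begins 51 mm behind the grasp point.
Start: joints at [-56.631, 22.042, 0.453, 0, -68.411, -14.817], TCP at [0.199, -0.592, 0.223] pointing down, gripper open.
Joint ranges: [-179.83, 179.83], [-69.29, 118.12], [-61.27, 80.66], [-181.25, 117.63], [-171.15, -9.14], [-177.46, 177.46]. Speed limits (degrees/s): [159.86, 159.86, 180, 180, 180, 180].

### API

Orientations are given as a 3x3 rotation matrix whose columns are the frame's x, y, z axes.
In Python, from station import r, cams, ticket gives the robot as it stands.
- The arm moves only by the tool drive_tool, never from a script. Its argument "deltas" is a list of rows, each an object of numbers: "dx", "dy", "dz": the shift along the tool's x, y, z in m; "wx", "wy", "wz": the turn, a rotation vector about the tool's x, y, z in degrees. A call has 1 to 20 rows; each row is the pose to reach, as a shift and turn from the pose commanded when the call began, along the tool's axes at that moment; what a row does not reach only later rows make up. A row lasts 1/10 s, in which the tool goes at most 50 mm and 8.59 degrees, less where a joint would pass 70% of its speed; a pose out of reach is approached as far as the arm can. A call with a gripper value outside its range is refused whole. "gripper" is the opening, from 0 (shut) to 1 (fully open), set as the call begins (left out, the last holds). The fingers move at their own pace and stop on an object; the grip force is fixed at half the most. Time passes only in rows, so rows that repeat a pose let the fingers close. It gives the time, the measured TCP pose, the force and the opening at its end, in the units of the state.
- r.sense(): the state, without advancing time (a new reading comes with each control period).
- cams.capture(name): name is "scene" or "top" or "wrist"; returns the picture (420x560x3 uint8, red, green, blue); there is no depth.
- cams.camera_model(name): a dict with "intrinsics" (3x3 intrinsics, pixels), "extrinsics" (4x4, takes a point from world to camera coordinates); the wrist camera has in their place "T_tool_cam" (4x4, takes a point from camera to tool coordinates, whose origin is the TCP and whose axes are the flange's). Camera axes: x right, y down, z forward; pixel columns grow to the right and rows downward; lengths in m; the calibration is good to about 2 mm. A picture is of the moment at which its call begins: read the wrist's pose just before it. camera_model takes no time and is no camera call.
- ticket.finish_job(): hands the job in, once; it reports no verdict.
The state is a dict: "time_s": time; "joints": joint angles; "joint_velocities": joint speeds; "effort": joint torques, N m; "tcp_pos": TCP position; "ee_rot": TCP orientation; "wrist_force": force on the tool from outside, world axes, zero at the start; "moment": the same for the moment, N m; "gripper_width": opening from 0.0 (shut) to 1.0 (fully open).
Only numpy, scipy, OpenCV 4.12 (cv2) and the standard library are available. Lean on these libraries where they do the work, as an engineer would, in place of code of your own. Each camera call takes 0.05 s, during which the arm holds its last target.

### The job

Open the push-and-turn lid of the amber tub and lay it on the desk with its grip rib up, lift every pressed bar out of the metal mould and put them all in the tub. Then put the lid back and press and twist it clockwise until it is fully locked. Leave the bottles and the other things on the desk where they are.

Things in the scene. Friction and masses are not known exactly. Their poses are not given: they have to be found in the camera images.
- tub: Round amber tub held fixed in a clamp stand (it cannot move or turn). Origin on its axis at desk level, z up. The stand's dark plate is 200 mm along x, 120 along y, 8 thick. Aluminium clamp jaws, 34 mm wide, stand on the tub's +x and -x sides, reaching out to 96 mm from the axis, 87 mm tall with their bolts. Tub: inside diameter 104 mm, outside 110 mm, inside depth 107 mm
- tub_floor (a point): Centre of the tub's inner floor, 13 mm above the desk; axes as tub
- tub_rim (a point): Centre of the tub's mouth, 120 mm above the desk; axes as tub. Two catches jut out below the rim at +x and -x, above the jaws: 128 mm across, 17 degrees to either side of x, tops 4 mm under the rim. Each is open below, has a deep stop at its clockwise end (seen from above) and at its anticlockwise end a ridge 4 mm deep, under which the lid's lug must dive
- tub_jaw (a point): Outer end of the clamp jaw on the tub's +x side, 75 mm above the desk, 96 mm from the tub's axis. The lid is locked when its rib lies along the line of the two jaws (either way round)
- lid_rib (a point): Middle of the upright grip rib on the white lid (half-way up); x runs along the rib, z is the lid's up. Rib 78 mm long, 16 wide, 30 tall, standing on the lid's disc. This point is 53 mm above the skirt's lower edge, so 53 mm above the desk when the lid lies on it; 33 mm above the tub's rim when locked (as at the start), 35 mm when the lid just rests on the tub with its lugs beside the catches
- lid_edge (a point): Centre of the lid's skirt at its lower edge; x along the rib. Lid: 147 mm across, skirt 135 mm inside, top of the disc 38 mm and top of the rib 68 mm above this point; about 0.17 kg. Within is a sprung liner with a tapered plug (98 mm) that centres the lid in the tub's mouth, 3 mm to spare all round
- lid_lug (a point): The lug inside the skirt under the +x end of the rib, 16 mm wide; another under the -x end. TO OPEN: press the locked lid down 5 to 8 mm, keep it down and turn it anticlockwise (seen from above) by 35 to 140 degrees; 55 will do. Then lift it straight off. Unpressed it cannot be turned into or out of the lock
- liner (a joint): How far (m) the lid's sprung liner is pressed in: 0 free, 0.002 locked, at least 0.007 for turning, 0.010 the end. Spring: 5 N free, 6 N locked, 10 to 11 N for turning, 13 N at the end. TO CLOSE: set the lid on with its rib 35 to 140 degrees (55 will do) anticlockwise of locked, press down 7 to 9 mm, keep it down, turn it clockwise till the rib lies along the jaws (stop about 3 degrees past), let go: it pops up
- mould: Dark steel mould with three to five bars in it, fixed on the desk, 172 mm (x) by 176 mm (y) by 20 mm tall, origin at the centre of its underside. Six open cavities 68 by 36 mm and 14 mm deep, centred at x = -42 and +42 mm, y = -60, 0 and +60 mm; the bars lie along its x
- bar1_mid (a point): Middle (half-way up) of a pressed off-white salt bar: a foot 64 mm long (x), 32 mm wide (y) and 14 mm tall, with a grip ridge 50 mm long, 14 mm wide and 16 mm tall along the middle of its top (z); 30 mm tall in all. Lying in a mould cavity its foot is flush with the mould's top and only the ridge stands out (this point 21 mm above the desk, the ridge's top 36 mm). Lift it straight up; about 80 g
- bar2_mid (a point): Another such bar, its middle
- bar3_mid (a point): Another such bar, its middle
- bar4_mid (a point): Another such bar, its middle
- bar5_mid (a point): Another such bar, its middle
- bar6_mid (a point): Another such bar, its middle
- drop_a: Bystander: amber dropper bottle with white cap, 42 mm across, 85 mm tall, standing; origin at the centre of its underside
- drop_b: Bystander: a second such dropper bottle; origin at the centre of its underside
- tall_bottle: Bystander: tall amber bottle with white cap, 62 mm across, 150 mm tall, standing; origin at the centre of its underside
- electrode: Bystander: brass hand electrode, an upright cylinder 38 mm across, 112 mm tall; origin at the centre of its underside
- probe: Bystander: grey pen-shaped probe lying flat, about 155 mm long along its x, 18 mm thick; origin at the centre of its underside
- dish: Bystander: white ceramic bowl, 84 mm across, 28 mm tall; origin at the centre of its underside
Mind the look-alikes: they are no part of the job. There is more than one size of the part that bears lid_rib; the job needs the smaller. Leave any blue look-alike of the part that bears bar3_mid alone.

How it is judged:
By the outcome, as a careful person would: the job done as asked, in the order asked, and still so for the second after the job is handed in, with the robot touching nothing.
Of bar1, bar2, bar3, bar4, bar5, bar6 only 3 to 5 are there at a start; the rules pass over those that are not, and their reading is None.
At some moment in a run one of lid may be knocked a few centimetres aside while the robot is not near it.
Once in a run the grip may slacken for a moment while it holds something.
It also fails if it takes over 210 s, if anything falls off the work surface, if the arm or the gripper's body presses on something with over 40 N, if the wrist force passes 120 N, or if a joint passes its speed limit or range.

## Working session

There is one attempt and no reset: what is moved stays moved. The work goes in short steps, Python scripts to look and compute and a tool call to move; the robot and the scene stay as the last step left them, time stands still between calls to the robot, and variables do not carry over. Pictures are saved under pics/ and viewed, and the job is handed in when it is done.

Besides the shell and the picture viewer there is one more tool, called after "Emit:" as name(argument=value, ...) on one line, values as JSON. drive_tool: Moves the arm, as the interface text tells. Its arguments: {"type":"object","properties":{"deltas":{"type":"array","items":{"type":"object","properties":{"dx":{"type":"number"},"dy":{"type":"number"},"dz":{"type":"number"},"wx":{"type":"number"},"wy":{"type":"number"},"wz":{"type":"number"}}}},"gripper":{"type":"number"}},"required":["deltas"]}

```bash
ls; mkdir -p pics; cat > h.py <<'E'
import numpy as np, cv2
from station import r, cams, ticket
def snap(n,f):
    im=cams.capture(n); cv2.imwrite('pics/'+f,cv2.cvtColor(im,cv2.COLOR_RGB2BGR)); return im
E
python3 - <<'E'
from h import *
s=r.sense(); print(s)
snap('scene','s0.png');snap('top','t0.png');snap('wrist','w0.png')
for n in ['scene','top','wrist']: print(cams.camera_model(n))
E
```

```text
pics
{'time_s': 0.0, 'joints': array([-5.66310416e+01,  2.20920506e+01,  3.79486482e-01, -2.95224262e-02,
       -6.84114825e+01, -1.48155691e+01]), 'joint_velocities': array([ 0.06293954, -0.01235654,  0.00906374,  0.08281341,  0.04006412,
       -0.0842421 ]), 'effort': array([-5.12865736e-04, -3.90663350e+01,  1.87403566e+01,  4.21966106e+00,
        1.08874094e-02, -1.65031174e-04]), 'tcp_pos': array([ 0.19868347, -0.5919383 ,  0.22144264]), 'ee_rot': array([[-9.48088009e-01, -3.18007079e-01, -7.90663912e-04],
       [-3.18008049e-01,  9.48085750e-01,  2.07159809e-03],
       [ 9.08343311e-05,  2.21549480e-03, -9.99997542e-01]]), 'wrist_force': array([ 0.10844524,  0.00299174, -0.55076459]), 'moment': array([0.00225615, 0.00898873, 0.02773447]), 'gripper_width': 1.0032900574836576}
{'intrinsics': array([[456.97836062,   0.        , 280.88666422],
       [  0.        , 456.97836062, 203.68090742],
       [  0.        ,   0.        ,   1.        ]]), 'extrinsics': array([[-7.25708285e-01,  6.88001219e-01,  1.34464803e-03,
         3.89296670e-01],
       [ 5.47367432e-01,  5.785486
[... 574 characters left out ...]
],
       [ 1.06444816e-01, -2.54654746e-03, -9.94315350e-01,
         1.37663355e+00],
       [ 0.00000000e+00,  0.00000000e+00,  0.00000000e+00,
         1.00000000e+00]])}
{'intrinsics': array([[324.11232723,   0.        , 284.89855587],
       [  0.        , 324.11232723, 212.92631198],
       [  0.        ,   0.        ,   1.        ]]), 'T_tool_cam': array([[-1.32563096e-03, -9.61727463e-01, -2.74004617e-01,
         7.43942150e-02],
       [ 9.99998948e-01, -1.11368970e-03, -9.29048568e-04,
        -2.10502804e-04],
       [ 5.88335404e-04, -2.74005560e-01,  9.61727928e-01,
        -1.62101897e-01],
       [ 0.00000000e+00,  0.00000000e+00,  0.00000000e+00,
         1.00000000e+00]])}
```

View pics/s0.png

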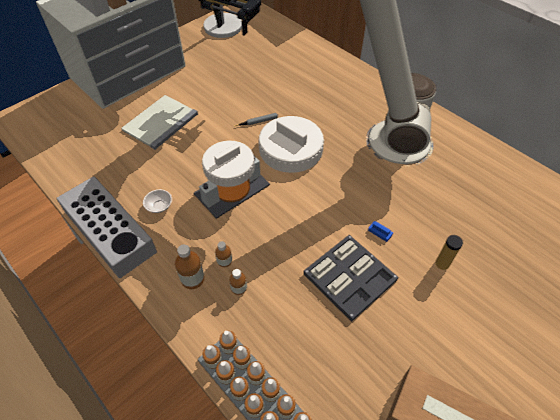

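View pics/t0.png

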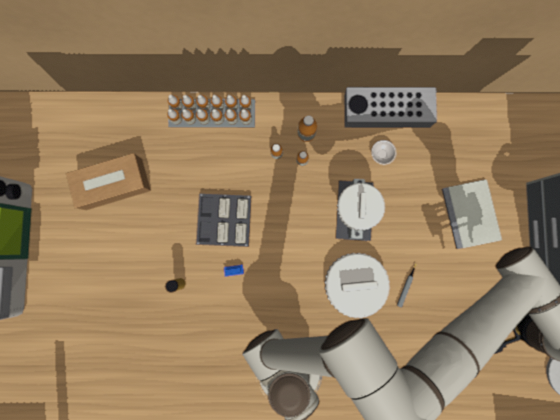

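View pics/w0.png

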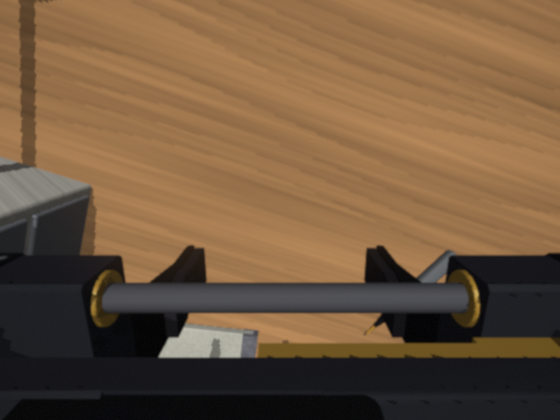

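```bash
python3 - <<'E'
import cv2
a=cv2.imread('pics/t0.png'); b=cv2.imread('pics/s0.png')
cv2.imwrite('pics/t0tub.png',cv2.resize(a[160:260,310:430],None,fx=6,fy=6,interpolation=3))
cv2.imwrite('pics/t0m.png',cv2.resize(a[180:280,180:280],None,fx=6,fy=6,interpolation=3))
cv2.imwrite('pics/s0tub.png',cv2.resize(b[130:225,180:280],None,fx=6,fy=6,interpolation=3))
cv2.imwrite('pics/s0m.png',cv2.resize(b[220:330,290:410],None,fx=5,fy=5,interpolation=3))
E
```

```text
(no output)
```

View pics/t0tub.png

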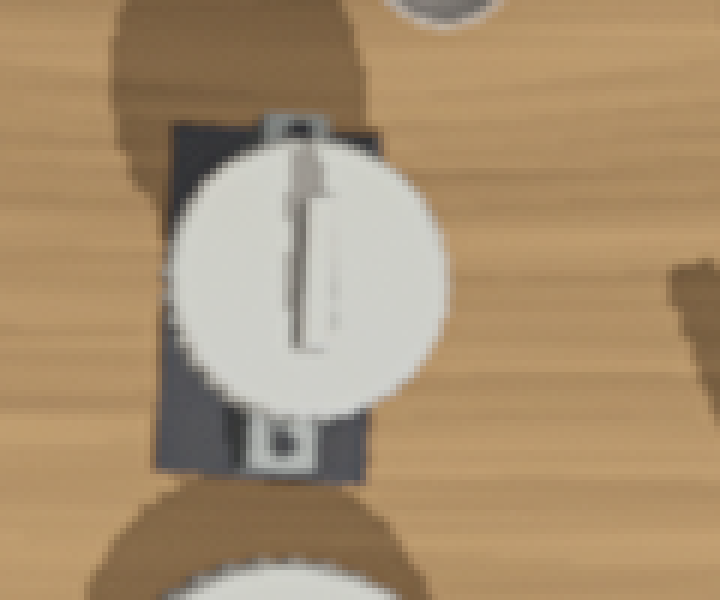

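View pics/t0m.png

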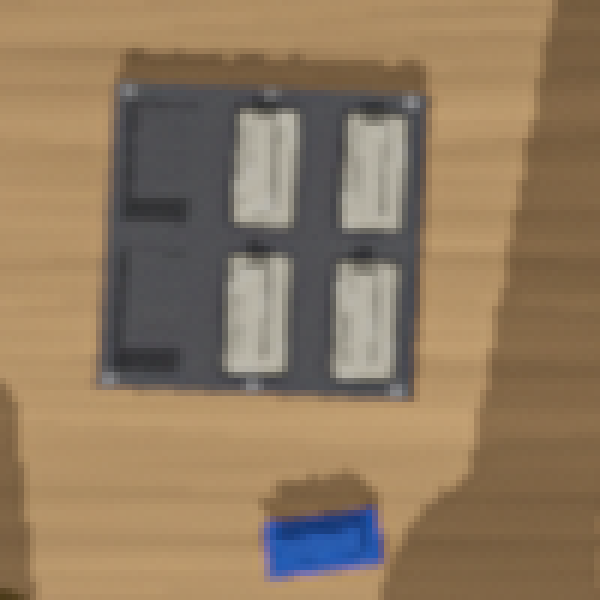

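View pics/s0tub.png

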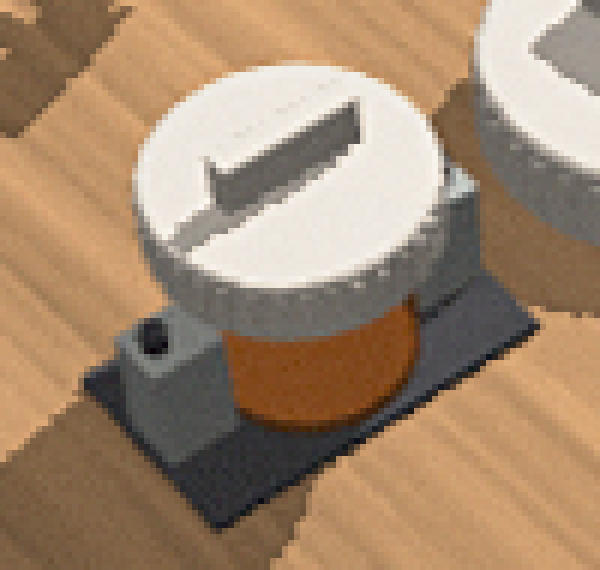

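View pics/s0m.png

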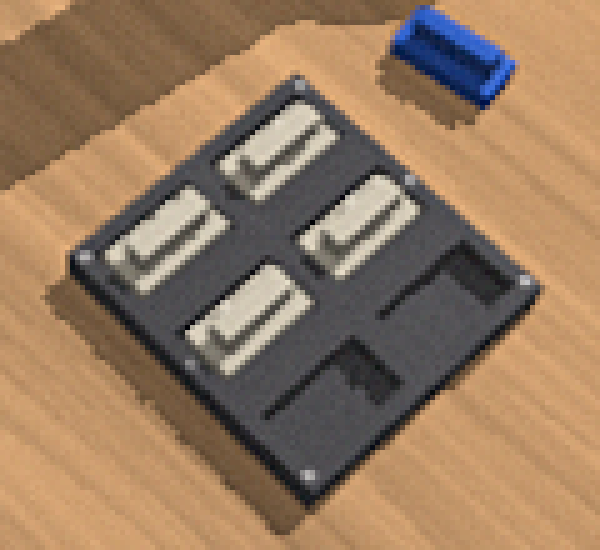

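```bash
cat >> h.py <<'E'
def ray(n,uv,pose=None):
    m=cams.camera_model(n); K=m['intrinsics']
    d=np.linalg.inv(K)@np.array([uv[0],uv[1],1.])
    if n=='wrist':
        T=np.eye(4); T[:3,:3]=pose['ee_rot'];T[:3,3]=pose['tcp_pos']; X=T@m['T_tool_cam']
    else: X=np.linalg.inv(m['extrinsics'])
    v=X[:3,:3]@d; return X[:3,3],v/np.linalg.norm(v)
def atz(n,uv,z,pose=None):
    o,d=ray(n,uv,pose); return o+d*(z-o[2])/d[2]
def tri(*rays):
    A=np.zeros((3,3));b=np.zeros(3)
    for o,d in rays:
        P=np.eye(3)-np.outer(d,d);A+=P;b+=P@o
    x=np.linalg.solve(A,b); return x,[np.linalg.norm((np.eye(3)-np.outer(d,d))@(x-o)) for o,d in rays]
E
python3 - <<'E'
from h import *
np.set_printoptions(precision=4,suppress=True)
t=lambda u,v:(310+u/6-.5+.08,160+v/6-.42); tm=lambda u,v:(180+u/6-.42,180+v/6-.42)
s=lambda u,v:(180+u/6-.42,130+v/6-.42); sm=lambda u,v:(290+u/5-.4,220+v/5-.4)
print('plate top', P:=np.array([atz('top',t(*c),.008) for c in [(173,122),(380,133),(365,483),(153,468)]]),P.mean(0))
print('plate scn', [atz('scene',s(*c),.008) for c in [(83,383),(220,530),(540,326)]])
print('jaws', [atz('top',t(*c),.087) for c in [(298,128),(283,442)]])
# lid disc circle at top z = 0.12+.033-.015=.138
print('lid',atz('top',t((172+450)/2,(138+420)/2),.132))
for a,b in [((355,100),(323,198)),((207,160),(322,347))]: pass
print('rib tri', tri(ray('top',t(340,197)),ray('scene',s(208,160))),tri(ray('top',t(327,348)),ray('scene',s(358,100))))
C=[(121,86),(428,95),(412,398),(98,385)]
M=np.array([atz('top',tm(*c),.02) for c in C]);print('mould',M,M.mean(0))
print([atz('scene',sm(*c),.02) for c in [(312,490),(72,255),(297,76),(540,290)]])
print([tri(ray('top',tm(*a)),ray('scene',sm(*b))) for a,b in zip(C,[(312,490),(72,255),(297,76),(540,290)])])
E
```

```text
plate top [[ 0.6342 -0.1686  0.008 ]
 [ 0.6283 -0.2864  0.008 ]
 [ 0.4296 -0.2744  0.008 ]
 [ 0.4376 -0.1556  0.008 ]] [ 0.5324 -0.2213  0.008 ]
plate scn [array([ 0.6278, -0.283 ,  0.008 ]), array([ 0.6344, -0.1658,  0.008 ]), array([ 0.4378, -0.1539,  0.008 ])]
jaws [array([ 0.6175, -0.2262,  0.087 ]), array([ 0.4488, -0.2158,  0.087 ])]
lid [ 0.5308 -0.224   0.132 ]
rib tri (array([ 0.5678, -0.2324,  0.165 ]), [np.float64(0.0014575863199603463), np.float64(0.0014575863199603994)]) (array([ 0.4903, -0.2242,  0.1559]), [np.float64(0.004205359690695461), np.float64(0.004205359690695463)])
mould [[0.5826 0.3009 0.02  ]
 [0.5781 0.1284 0.02  ]
 [0.4086 0.1351 0.02  ]
 [0.4152 0.3093 0.02  ]] [0.4961 0.2184 0.02  ]
[array([0.585 , 0.3033, 0.02  ]), array([0.578 , 0.1315, 0.02  ]), array([0.4086, 0.1382, 0.02  ]), array([0.4169, 0.3122, 0.02  ])]
[(array([0.5831, 0.3021, 0.0151]), [np.float64(0.0002732137551568522), np.float64(0.00027321375515659515)]), (array([0.5777, 0.1296, 0.0174]), [np.float64(0.0012575088572906823), np.float64(0.0012575088572906992)]), (array([0.4079, 0.1363, 0.0173]), [np.float64(0.0012447934769927206), np.float64(0.0012447934769926092)]), (array([0.4149, 0.3109, 0.0157]), [np.float64(0.0007134903167948218), np.float64(0.0007134903167948147)])]
```

```bash
cat >> h.py <<'E'
from scipy.spatial.transform import Rotation as Ro
np.set_printoptions(precision=4,suppress=True)
def Rd(a):
    a=np.radians(a);x=np.array([np.cos(a),np.sin(a),0]);z=np.array([0,0,-1.]);return np.stack([x,np.cross(z,x),z],1)
def go(p,a):
    s=r.sense();R=s['ee_rot'];d=R.T@(np.array(p)-s['tcp_pos']);w=Ro.from_matrix(R.T@Rd(a)).as_rotvec(degrees=True)
    print('GO d(mm)',(d*1000).round(1),'w',w.round(2),'| now',s['tcp_pos'].round(4),'yaw',np.degrees(np.arctan2(R[1,0],R[0,0])).round(2),'F',s['wrist_force'].round(1),'g',round(s['gripper_width'],3),'t',s['time_s'],'j',s['joints'].round(0))
E
python3 - <<'E'
from h import *
go([.53,-.222,.34],176.5)
E
```

```text
GO d(mm) [-431.8  245.7 -117.9] w [ 0.09 -0.02 22.04] | now [ 0.1987 -0.5921  0.2218] yaw -161.46 F [-0.6 -0.5  0.6] g 0.998 t 0.15 j [-57.  22.   0.  -0. -68. -15.]
```

Emit:
drive_tool(deltas=[{"dz":-0.05},{"dz":-0.1,"dx":-0.03,"dy":0.02,"wz":5},{"dx":-0.431,"dy":0.246,"dz":-0.118,"wz":22},{"dx":-0.431,"dy":0.246,"dz":-0.118,"wz":22},{"dx":-0.431,"dy":0.246,"dz":-0.118,"wz":22},{"dx":-0.431,"dy":0.246,"dz":-0.118,"wz":22},{"dx":-0.431,"dy":0.246,"dz":-0.118,"wz":22},{"dx":-0.431,"dy":0.246,"dz":-0.118,"wz":22},{"dx":-0.431,"dy":0.246,"dz":-0.118,"wz":22},{"dx":-0.431,"dy":0.246,"dz":-0.118,"wz":22},{"dx":-0.431,"dy":0.246,"dz":-0.118,"wz":22},{"dx":-0.431,"dy":0.246,"dz":-0.118,"wz":22},{"dx":-0.431,"dy":0.246,"dz":-0.118,"wz":22},{"dx":-0.431,"dy":0.246,"dz":-0.118,"wz":22},{"dx":-0.431,"dy":0.246,"dz":-0.118,"wz":22},{"dx":-0.431,"dy":0.246,"dz":-0.118,"wz":22}])

```text
schema error: expected keys dx, dy, dz, wx, wy, wz
```

```bash
python3 - <<'E'
from h import *
import pickle
s=r.sense();pickle.dump(s,open('w1.pkl','wb'))
snap('wrist','w1.png');go([.53,-.222,.34],176.5)
E
```

```text
GO d(mm) [-431.8  245.7 -117.9] w [ 0.08 -0.02 22.05] | now [ 0.1987 -0.5922  0.2219] yaw -161.45 F [ 0.1  0.3 -0.3] g 0.996 t 0.2 j [-57.  22.   0.  -0. -68. -15.]
```

View pics/w1.png

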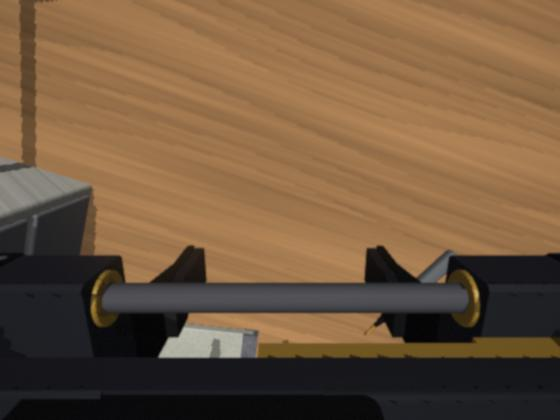

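Emit:
drive_tool(deltas=[{"dx":0,"dy":0,"dz":-0.05,"wx":0,"wy":0,"wz":0},{"dx":-0.03,"dy":0.02,"dz":-0.1,"wx":0,"wy":0,"wz":5},{"dx":-0.505,"dy":0.22,"dz":-0.118,"wx":0,"wy":0,"wz":22},{"dx":-0.505,"dy":0.22,"dz":-0.118,"wx":0,"wy":0,"wz":22},{"dx":-0.505,"dy":0.22,"dz":-0.118,"wx":0,"wy":0,"wz":22},{"dx":-0.505,"dy":0.22,"dz":-0.118,"wx":0,"wy":0,"wz":22},{"dx":-0.505,"dy":0.22,"dz":-0.118,"wx":0,"wy":0,"wz":22},{"dx":-0.505,"dy":0.22,"dz":-0.118,"wx":0,"wy":0,"wz":22},{"dx":-0.505,"dy":0.22,"dz":-0.118,"wx":0,"wy":0,"wz":22},{"dx":-0.505,"dy":0.22,"dz":-0.118,"wx":0,"wy":0,"wz":22},{"dx":-0.505,"dy":0.22,"dz":-0.118,"wx":0,"wy":0,"wz":22},{"dx":-0.505,"dy":0.22,"dz":-0.118,"wx":0,"wy":0,"wz":22},{"dx":-0.505,"dy":0.22,"dz":-0.118,"wx":0,"wy":0,"wz":22},{"dx":-0.505,"dy":0.22,"dz":-0.118,"wx":0,"wy":0,"wz":22},{"dx":-0.505,"dy":0.22,"dz":-0.118,"wx":0,"wy":0,"wz":22},{"dx":-0.505,"dy":0.22,"dz":-0.118,"wx":0,"wy":0,"wz":22}])

```text
time_s: 1.8
tcp_pos: [0.607, -0.2239, 0.3406]
ee_rot: [[-0.998, 0.061, -0.0], [0.061, 0.998, -0.0], [0.0, -0.0, -1.0]]
wrist_force: [-0.1, -0.0, -0.2]
gripper_width: 0.999
```

```bash
python3 - <<'E'
from h import *
import pickle
s=r.sense();pickle.dump(s,open('w1.pkl','wb'))
snap('wrist','w1.png');go([.53,-.222,.34],176.5)
E
```

```text
GO d(mm) [76.8 -2.6  0.8] w [-0.01  0.   -0.02] | now [ 0.6068 -0.2241  0.3408] yaw 176.48 F [ 0.1 -0.5  1.2] g 0.998 t 1.85 j [ -6.  21.  16.   0. -85. -88.]
```

View pics/w1.png

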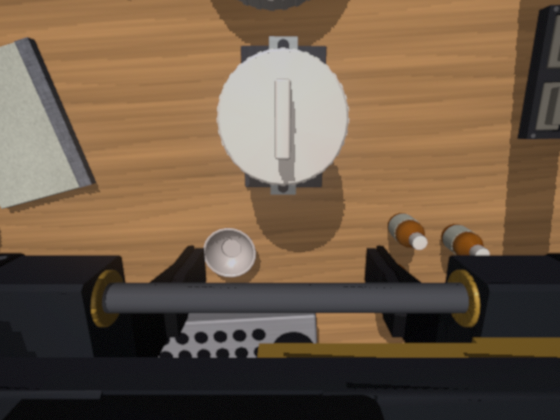

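```bash
python3 - <<'E'
import cv2
a=cv2.imread('pics/w1.png')
cv2.imwrite('pics/w1c.png',cv2.resize(a[30:200,205:365],None,fx=3.5,fy=3.5,interpolation=3))
E
```

```text
(no output)
```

View pics/w1c.png

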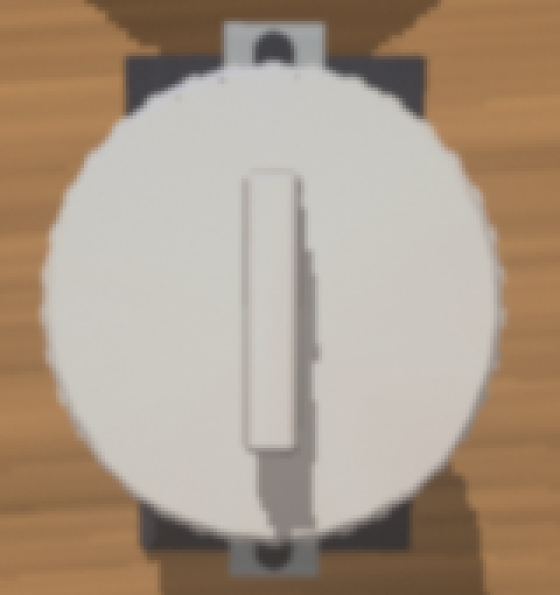

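```bash
python3 - <<'E'
from h import *
import pickle
s=pickle.load(open('w1.pkl','rb'))
c=lambda u,v:(205+u/3.5-.36,30+v/3.5-.36)
P=np.array([atz('wrist',c(*q),.168,s) for q in [(247,170),(300,172),(297,452),(245,450)]])
print(P,P.mean(0),np.linalg.norm(P[0]-P[3]),np.linalg.norm(P[0]-P[1]))
d=P[0]-P[3]+P[1]-P[2];print(np.degrees(np.arctan2(d[1],d[0])))
j=[atz('wrist',c(*q),.087,s) for q in [(276,22),(273,577)]];print('jaws',j,(j[0]+j[1])/2)
# triangulate centre height with scene: rib top far-edge corners
S=lambda u,v:(180+u/6-.42,130+v/6-.42)
# scene (208,158) & (358,98): rib near top edge? 
for q,w in [((208,158),(297,452)),((358,100),(300,172)),((208,158),(245,450)),((358,100),(247,170))]: print(tri(ray('scene',S(*q)),ray('wrist',c(*w),s)))
E
```

```text
[[ 0.4931 -0.2263  0.168 ]
 [ 0.4945 -0.2119  0.168 ]
 [ 0.5706 -0.2171  0.168 ]
 [ 0.5691 -0.2323  0.168 ]] [ 0.5318 -0.2219  0.168 ] 0.07621082091871892 0.014550206644716722
175.7803475000533
jaws [array([ 0.4388, -0.2153,  0.087 ]), array([ 0.6257, -0.2283,  0.087 ])] [ 0.5323 -0.2218  0.087 ]
(array([ 0.5714, -0.2187,  0.1792]), [np.float64(0.00257554077937927), np.float64(0.002575540779379182)])
(array([ 0.4944, -0.2118,  0.1668]), [np.float64(3.9585423902900976e-05), np.float64(3.958542390277926e-05)])
(array([ 0.5681, -0.2315,  0.1668]), [np.float64(0.0013498611498284348), np.float64(0.0013498611498282906)])
(array([ 0.4885, -0.2251,  0.1518]), [np.float64(0.003149801180416033), np.float64(0.003149801180415856)])
```

Emit:
drive_tool(deltas=[{"dx":0.038,"dy":-0.002,"dz":0.02,"wx":0,"wy":0,"wz":0},{"dx":0.075,"dy":-0.0027,"dz":0.07,"wx":0,"wy":0,"wz":0.5},{"dx":0.075,"dy":-0.0027,"dz":0.12,"wx":0,"wy":0,"wz":0.5},{"dx":0.075,"dy":-0.0027,"dz":0.16,"wx":0,"wy":0,"wz":0.5},{"dx":0.075,"dy":-0.0027,"dz":0.185,"wx":0,"wy":0,"wz":0.5},{"dx":0.075,"dy":-0.0027,"dz":0.194,"wx":0,"wy":0,"wz":0.5},{"dx":0.075,"dy":-0.0027,"dz":0.199,"wx":0,"wy":0,"wz":0.5},{"dx":0.075,"dy":-0.0027,"dz":0.199,"wx":0,"wy":0,"wz":0.5}])

```text
time_s: 2.65
tcp_pos: [0.5332, -0.2221, 0.1427]
ee_rot: [[-0.998, 0.069, 0.002], [0.069, 0.998, -0.001], [-0.002, -0.0, -1.0]]
wrist_force: [-0.1, 0.1, -1.0]
gripper_width: 1.003
```

Emit:
drive_tool(deltas=[{"dx":0,"dy":0,"dz":0,"wx":0,"wy":0,"wz":0},{"dx":0,"dy":0,"dz":0,"wx":0,"wy":0,"wz":0},{"dx":0,"dy":0,"dz":0,"wx":0,"wy":0,"wz":0},{"dx":0,"dy":0,"dz":0,"wx":0,"wy":0,"wz":0},{"dx":0,"dy":0,"dz":0,"wx":0,"wy":0,"wz":0},{"dx":0,"dy":0,"dz":0,"wx":0,"wy":0,"wz":0},{"dx":0,"dy":0,"dz":0,"wx":0,"wy":0,"wz":0}], gripper=0)

```text
time_s: 3.35
tcp_pos: [0.5326, -0.2214, 0.1415]
ee_rot: [[-0.998, 0.069, -0.0], [0.069, 0.998, -0.0], [0.0, -0.0, -1.0]]
wrist_force: [-0.2, 0.3, -0.2]
gripper_width: 0.448
```

Emit:
drive_tool(deltas=[{"dx":0,"dy":0,"dz":0,"wx":0,"wy":0,"wz":0},{"dx":0,"dy":0,"dz":0,"wx":0,"wy":0,"wz":0},{"dx":0,"dy":0,"dz":0,"wx":0,"wy":0,"wz":0},{"dx":0,"dy":0,"dz":0,"wx":0,"wy":0,"wz":0},{"dx":0,"dy":0,"dz":0,"wx":0,"wy":0,"wz":0},{"dx":0,"dy":0,"dz":0,"wx":0,"wy":0,"wz":0}])

```text
time_s: 3.95
tcp_pos: [0.5326, -0.2218, 0.1416]
ee_rot: [[-0.998, 0.069, -0.0], [0.069, 0.998, -0.0], [-0.0, -0.0, -1.0]]
wrist_force: [-0.2, -2.5, -1.8]
gripper_width: 0.181
```

Emit:
drive_tool(deltas=[{"dx":0,"dy":0,"dz":0.002,"wx":0,"wy":0,"wz":0},{"dx":0,"dy":0,"dz":0.004,"wx":0,"wy":0,"wz":0},{"dx":0,"dy":0,"dz":0.0055,"wx":0,"wy":0,"wz":0},{"dx":0,"dy":0,"dz":0.007,"wx":0,"wy":0,"wz":0},{"dx":0,"dy":0,"dz":0.007,"wx":0,"wy":0,"wz":0},{"dx":0,"dy":0,"dz":0.007,"wx":0,"wy":0,"wz":0}])

```text
time_s: 4.55
tcp_pos: [0.5327, -0.2218, 0.1366]
ee_rot: [[-0.998, 0.068, 0.001], [0.068, 0.998, -0.001], [-0.001, -0.001, -1.0]]
wrist_force: [-3.3, 0.2, 9.1]
gripper_width: 0.176
```

Emit:
drive_tool(deltas=[{"dx":0,"dy":0,"dz":0.001,"wx":0,"wy":0,"wz":0},{"dx":0,"dy":0,"dz":0.0018,"wx":0,"wy":0,"wz":0},{"dx":0,"dy":0,"dz":0.0018,"wx":0,"wy":0,"wz":0},{"dx":0,"dy":0,"dz":0.0018,"wx":0,"wy":0,"wz":0}])

```text
time_s: 4.95
tcp_pos: [0.5327, -0.2218, 0.1351]
ee_rot: [[-0.998, 0.068, 0.001], [0.068, 0.998, -0.001], [-0.001, -0.001, -1.0]]
wrist_force: [-4.2, -0.2, 10.7]
gripper_width: 0.183
```

Emit:
drive_tool(deltas=[{"dx":0,"dy":0,"dz":0,"wx":0,"wy":0,"wz":-4},{"dx":0,"dy":0,"dz":0,"wx":0,"wy":0,"wz":-8},{"dx":0,"dy":0,"dz":0,"wx":0,"wy":0,"wz":-13},{"dx":0,"dy":0,"dz":0,"wx":0,"wy":0,"wz":-18},{"dx":0,"dy":0,"dz":0,"wx":0,"wy":0,"wz":-24},{"dx":0,"dy":0,"dz":0,"wx":0,"wy":0,"wz":-30},{"dx":0,"dy":0,"dz":0,"wx":0,"wy":0,"wz":-36},{"dx":0,"dy":0,"dz":0,"wx":0,"wy":0,"wz":-42},{"dx":0,"dy":0,"dz":0,"wx":0,"wy":0,"wz":-48},{"dx":0,"dy":0,"dz":0,"wx":0,"wy":0,"wz":-54},{"dx":0,"dy":0,"dz":0,"wx":0,"wy":0,"wz":-58},{"dx":0,"dy":0,"dz":0,"wx":0,"wy":0,"wz":-60},{"dx":0,"dy":0,"dz":0,"wx":0,"wy":0,"wz":-60}])

```text
time_s: 6.25
tcp_pos: [0.5346, -0.2217, 0.1356]
ee_rot: [[-0.558, -0.83, 0.005], [-0.83, 0.558, -0.001], [-0.002, -0.005, -1.0]]
wrist_force: [-0.2, 0.2, 9.2]
gripper_width: 0.182
```

```bash
python3 - <<'E'
from h import *
go([.53,-.222,.34],176.5); print(r.sense()['moment'])
snap('scene','s1.png')
E
```

```text
GO d(mm) [   2.5    2.6 -204.4] w [-0.21  0.25 59.57] | now [ 0.5346 -0.2217  0.1356] yaw -123.93 F [-0.2  0.2  9.2] g 0.182 t 6.25 j [ -6.  22. -13.   0. -54. -27.]
[ 0.2493  0.4311 -0.2319]
```

View pics/s1.png

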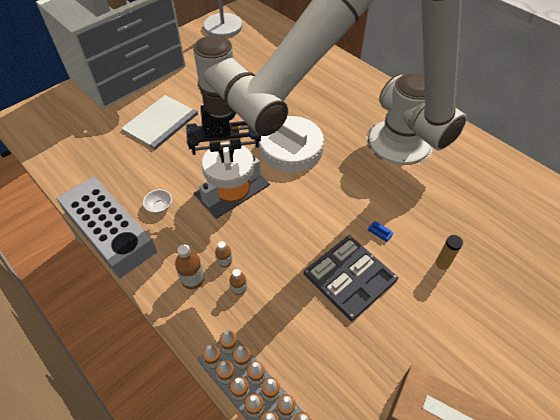

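Emit:
drive_tool(deltas=[{"dx":0,"dy":0,"dz":-0.005,"wx":0,"wy":0,"wz":0},{"dx":0,"dy":0,"dz":-0.015,"wx":0,"wy":0,"wz":0},{"dx":0,"dy":0,"dz":-0.03,"wx":0,"wy":0,"wz":0},{"dx":0,"dy":0,"dz":-0.05,"wx":0,"wy":0,"wz":0},{"dx":0,"dy":0,"dz":-0.075,"wx":0,"wy":0,"wz":0},{"dx":0,"dy":0,"dz":-0.09,"wx":0,"wy":0,"wz":0},{"dx":0,"dy":0,"dz":-0.1,"wx":0,"wy":0,"wz":0},{"dx":0,"dy":0,"dz":-0.1,"wx":0,"wy":0,"wz":0}])

```text
time_s: 7.1
tcp_pos: [0.5329, -0.2212, 0.2336]
ee_rot: [[-0.558, -0.83, 0.002], [-0.83, 0.558, 0.0], [-0.001, -0.001, -1.0]]
wrist_force: [0.6, -0.4, -1.8]
gripper_width: 0.189
```

```bash
python3 - <<'E'
from h import *
go([.45,0.0,.14],-124)
snap('scene','s2.png')
E
```

```text
GO d(mm) [-137.1  192.4   93.5] w [-0.07  0.07  0.05] | now [ 0.5329 -0.2212  0.2336] yaw -123.95 F [ 0.6 -0.4 -1.8] g 0.189 t 7.1 j [ -6.  17.  -6.  -0. -67. -27.]
```

View pics/s2.png

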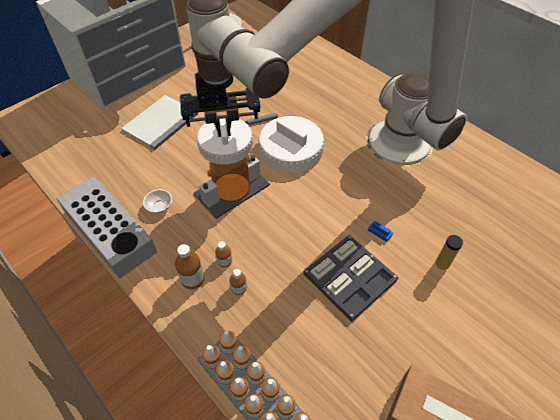

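Emit:
drive_tool(deltas=[{"dx":-0.01,"dy":0.014,"dz":-0.01,"wx":0,"wy":0,"wz":0},{"dx":-0.03,"dy":0.042,"dz":-0.01,"wx":0,"wy":0,"wz":0},{"dx":-0.055,"dy":0.077,"dz":-0.01,"wx":0,"wy":0,"wz":0},{"dx":-0.08,"dy":0.113,"dz":-0.01,"wx":0,"wy":0,"wz":0},{"dx":-0.105,"dy":0.148,"dz":-0.01,"wx":0,"wy":0,"wz":0},{"dx":-0.125,"dy":0.176,"dz":0,"wx":0,"wy":0,"wz":0},{"dx":-0.137,"dy":0.192,"dz":0.03,"wx":0,"wy":0,"wz":0},{"dx":-0.137,"dy":0.192,"dz":0.07,"wx":0,"wy":0,"wz":0},{"dx":-0.137,"dy":0.192,"dz":0.11,"wx":0,"wy":0,"wz":0},{"dx":-0.137,"dy":0.192,"dz":0.14,"wx":0,"wy":0,"wz":0},{"dx":-0.137,"dy":0.192,"dz":0.16,"wx":0,"wy":0,"wz":0},{"dx":-0.137,"dy":0.192,"dz":0.175,"wx":0,"wy":0,"wz":0},{"dx":-0.137,"dy":0.192,"dz":0.18,"wx":0,"wy":0,"wz":0},{"dx":-0.137,"dy":0.192,"dz":0.18,"wx":0,"wy":0,"wz":0},{"dx":-0.137,"dy":0.192,"dz":0.18,"wx":0,"wy":0,"wz":0}])

```text
time_s: 8.65
tcp_pos: [0.4502, -0.0003, 0.0534]
ee_rot: [[-0.558, -0.83, 0.001], [-0.83, 0.558, 0.0], [-0.001, -0.001, -1.0]]
wrist_force: [0.4, 0.5, -1.6]
gripper_width: 0.181
```

```bash
python3 - <<'E'
from h import *
go([.45,0.0,.0415],-124)
snap('scene','s3.png')
E
```

```text
GO d(mm) [-0.1  0.3 11.9] w [-0.04  0.05  0.08] | now [ 0.4502 -0.0003  0.0534] yaw -123.92 F [ 0.4  0.5 -1.6] g 0.181 t 8.65 j [ 21.  18. -36.   0. -36. -55.]
```

View pics/s3.png

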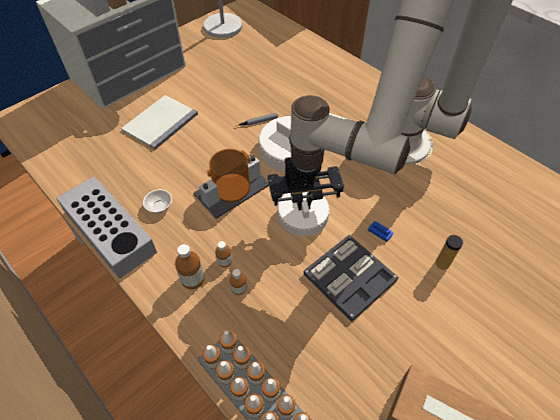

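Emit:
drive_tool(deltas=[{"dx":0,"dy":0,"dz":0.004,"wx":0,"wy":0,"wz":0},{"dx":0,"dy":0,"dz":0.008,"wx":0,"wy":0,"wz":0},{"dx":0,"dy":0,"dz":0.011,"wx":0,"wy":0,"wz":0},{"dx":0,"dy":0,"dz":0.012,"wx":0,"wy":0,"wz":0},{"dx":0,"dy":0,"dz":0.0125,"wx":0,"wy":0,"wz":0}])

```text
time_s: 9.2
tcp_pos: [0.4498, -0.0006, 0.0414]
ee_rot: [[-0.558, -0.83, -0.0], [-0.83, 0.558, -0.001], [0.001, -0.0, -1.0]]
wrist_force: [-6.0, 2.4, 15.5]
gripper_width: 0.178
```

Emit:
drive_tool(deltas=[{"dx":0,"dy":0,"dz":0,"wx":0,"wy":0,"wz":0},{"dx":0,"dy":0,"dz":0,"wx":0,"wy":0,"wz":0},{"dx":0,"dy":0,"dz":0,"wx":0,"wy":0,"wz":0},{"dx":0,"dy":0,"dz":0,"wx":0,"wy":0,"wz":0},{"dx":0,"dy":0,"dz":-0.01,"wx":0,"wy":0,"wz":0},{"dx":0,"dy":0,"dz":-0.04,"wx":0,"wy":0,"wz":0},{"dx":0,"dy":0,"dz":-0.08,"wx":0,"wy":0,"wz":0},{"dx":0,"dy":0,"dz":-0.13,"wx":0,"wy":0,"wz":0},{"dx":0,"dy":0,"dz":-0.16,"wx":0,"wy":0,"wz":0},{"dx":0,"dy":0,"dz":-0.18,"wx":0,"wy":0,"wz":0}], gripper=0.5)

```text
time_s: 10.2
tcp_pos: [0.4507, -0.0004, 0.2241]
ee_rot: [[-0.558, -0.83, 0.006], [-0.83, 0.558, 0.002], [-0.004, -0.004, -1.0]]
wrist_force: [0.3, 0.0, -0.3]
gripper_width: 0.499
```

```bash
python3 - <<'E'
from h import *
go([.58,0.22,.25],178)
snap('top','t4.png')
E
```

```text
GO d(mm) [-255.2   15.7  -24.8] w [-0.07  0.34 58.07] | now [ 0.4507 -0.0004  0.2241] yaw -123.93 F [ 0.3  0.  -0.3] g 0.499 t 10.2 j [ 21.   5. -23.   0. -62. -55.]
```

View pics/t4.png

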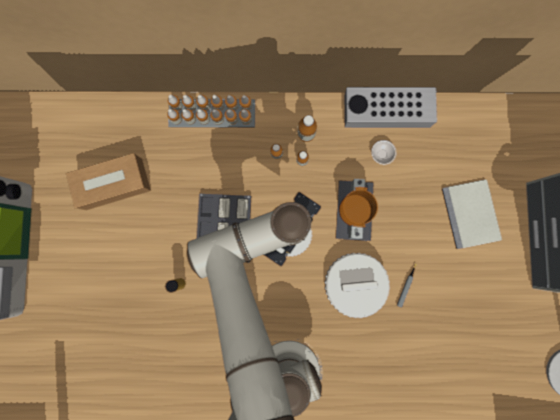

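Emit:
drive_tool(deltas=[{"dx":-0.255,"dy":0.016,"dz":-0.025,"wx":0,"wy":0,"wz":58},{"dx":-0.255,"dy":0.016,"dz":-0.025,"wx":0,"wy":0,"wz":58},{"dx":-0.255,"dy":0.016,"dz":-0.025,"wx":0,"wy":0,"wz":58},{"dx":-0.255,"dy":0.016,"dz":-0.025,"wx":0,"wy":0,"wz":58},{"dx":-0.255,"dy":0.016,"dz":-0.025,"wx":0,"wy":0,"wz":58},{"dx":-0.255,"dy":0.016,"dz":-0.025,"wx":0,"wy":0,"wz":58},{"dx":-0.255,"dy":0.016,"dz":-0.025,"wx":0,"wy":0,"wz":58},{"dx":-0.255,"dy":0.016,"dz":-0.025,"wx":0,"wy":0,"wz":58},{"dx":-0.255,"dy":0.016,"dz":-0.025,"wx":0,"wy":0,"wz":58},{"dx":-0.255,"dy":0.016,"dz":-0.025,"wx":0,"wy":0,"wz":58}])

```text
time_s: 11.25
tcp_pos: [0.5788, 0.2195, 0.2455]
ee_rot: [[-0.999, 0.033, 0.0], [0.033, 0.999, 0.0], [-0.0, 0.0, -1.0]]
wrist_force: [0.4, 0.7, -0.5]
gripper_width: 0.503
```

```bash
python3 - <<'E'
from h import *
import pickle
s=r.sense();pickle.dump(s,open('w5.pkl','wb'))
a=snap('wrist','w5.png');go([.58,.22,.25],178)
cv2.imwrite('pics/w5c.png',cv2.cvtColor(cv2.resize(a[0:250,170:430],None,fx=2.4,fy=2.4,interpolation=3),cv2.COLOR_RGB2BGR))
E
```

```text
GO d(mm) [-1.2  0.6 -4.4] w [0.01 0.01 0.1 ] | now [0.5788 0.2194 0.2456] yaw 178.1 F [-0.3  1.2  0.9] g 0.499 t 11.3 j [  36.   21.    2.    0.  -71. -128.]
```

View pics/w5.png

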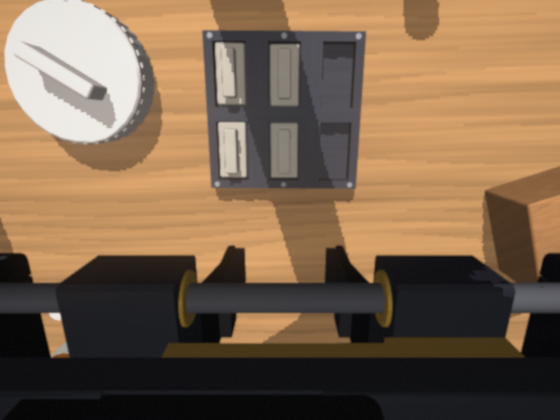

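View pics/w5c.png

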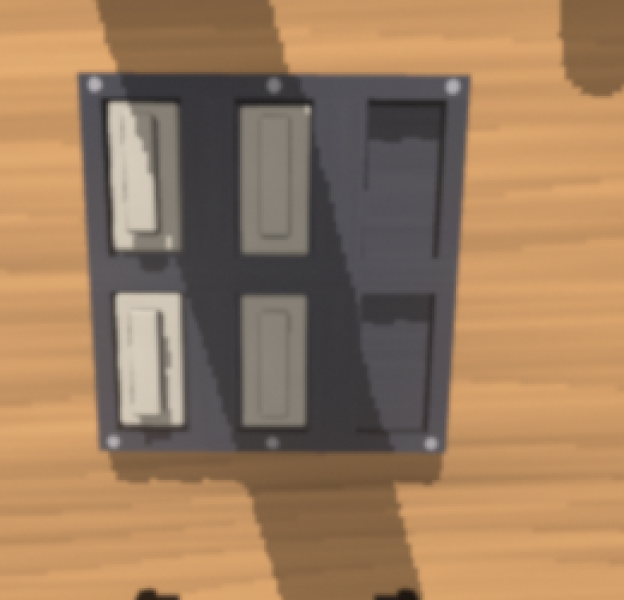

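```bash
python3 - <<'E'
from h import *
import pickle
s=pickle.load(open('w5.pkl','rb'))
c=lambda u,v:(170+u/2.4-.3,0+v/2.4-.3)
M=np.array([atz('wrist',c(*q),.02,s) for q in [(78,73),(470,76),(446,452),(99,450)]])
m=M.mean(0);print(M,m,[np.linalg.norm(M[i]-M[i-1]) for i in range(4)])
d=M[2]-M[1]+M[3]-M[0];yaw=np.arctan2(d[1],d[0]);e=M[1]-M[0]+M[2]-M[3];yaw2=np.arctan2(e[1],e[0])-np.pi/2
print('yaw',np.degrees([yaw,yaw2]));y=(yaw+yaw2)/2
R=np.array([[np.cos(y),-np.sin(y)],[np.sin(y),np.cos(y)]])
for cx,cy in [(-.042,-.06),(-.042,0),(.042,-.06),(.042,0)]: print('cav',cx,cy,m[:2]+R@[cx,cy])
for n,f,g in [('UL',(107,99,181,251),(128,112,158,234)),('UR',(239,100,311,254),(260,114,290,238)),('LL',(115,291,185,428),(132,308,163,416)),('LR',(240,294,307,428),(259,309,290,416))]:
  print(n,'foot',atz('wrist',c((f[0]+f[2])/2,(f[1]+f[3])/2),.02,s),'ridge',atz('wrist',c((g[0]+g[2])/2,(g[1]+g[3])/2),.036,s))
# height check vs the top camera, corners + 'screw'
tm=lambda u,v:(180+u/6-.42,180+v/6-.42)
C=[(412,398),(98,385),(121,86),(428,95)];W=[(78,73),(470,76),(446,452),(99,450)]
for a,b in zip(C,W): print(tri(ray('top',tm(*a)),ray('wrist',c(*b),s)))
E
```

```text
[[0.4084 0.1363 0.02  ]
 [0.4156 0.3113 0.02  ]
 [0.5864 0.3049 0.02  ]
 [0.5794 0.1292 0.02  ]] [0.4974 0.2204 0.02  ] [np.float64(0.17115323863886006), np.float64(0.17506081779625549), np.float64(0.17092052225027504), np.float64(0.1758962593530802)]
yaw [-2.2639 -2.3209]
cav -0.042 -0.06 [0.453  0.1621]
cav -0.042 0 [0.4554 0.2221]
cav 0.042 -0.06 [0.537  0.1588]
cav 0.042 0 [0.5394 0.2187]
UL foot [0.4514 0.1624 0.02  ] ridge [0.4528 0.1645 0.036 ]
UR foot [0.4543 0.2227 0.02  ] ridge [0.456  0.2227 0.036 ]
LL foot [0.5352 0.1586 0.02  ] ridge [0.535  0.1599 0.036 ]
LR foot [0.5379 0.2191 0.02  ] ridge [0.5373 0.2197 0.036 ]
(array([0.4082, 0.1356, 0.0179]), [np.float64(0.00048432779199485257), np.float64(0.000484327791994852)])
(array([0.4153, 0.3106, 0.0187]), [np.float64(0.000954870715013355), np.float64(0.0009548707150133489)])
(array([0.5754, 0.2918, 0.072 ]), [np.float64(0.001908164786357466), np.float64(0.0019081647863572553)])
(array([0.579 , 0.1286, 0.0183]), [np.float64(0.00066914695769599), np.float64(0.0006691469576960095)])
```

Emit:
drive_tool(deltas=[{"dx":0.02,"dy":-0.03,"dz":0.03,"wx":0,"wy":0,"wz":0.4},{"dx":0.041,"dy":-0.0613,"dz":0.075,"wx":0,"wy":0,"wz":0.4},{"dx":0.041,"dy":-0.0613,"dz":0.12,"wx":0,"wy":0,"wz":0.4},{"dx":0.041,"dy":-0.0613,"dz":0.16,"wx":0,"wy":0,"wz":0.4},{"dx":0.041,"dy":-0.0613,"dz":0.18,"wx":0,"wy":0,"wz":0.4},{"dx":0.041,"dy":-0.0613,"dz":0.19,"wx":0,"wy":0,"wz":0.4},{"dx":0.041,"dy":-0.0613,"dz":0.19,"wx":0,"wy":0,"wz":0.4}], gripper=0.4)

```text
time_s: 12.0
tcp_pos: [0.5356, 0.1596, 0.0545]
ee_rot: [[-0.999, 0.041, -0.002], [0.041, 0.999, -0.001], [0.002, -0.001, -1.0]]
wrist_force: [0.9, 0.7, 0.3]
gripper_width: 0.4
```

```bash
python3 - <<'E'
from h import *
a=snap('wrist','w6.png');go([.536,.1595,.023],177.7)
E
```

```text
GO d(mm) [ 0.4 -0.7 32.8] w [ 0.01  0.04 -0.02] | now [0.5364 0.1601 0.0558] yaw 177.68 F [ 0.6 -0.9 -0.6] g 0.402 t 12.05 j [  33.   26.  -21.    0.  -43. -126.]
```

View pics/w6.png

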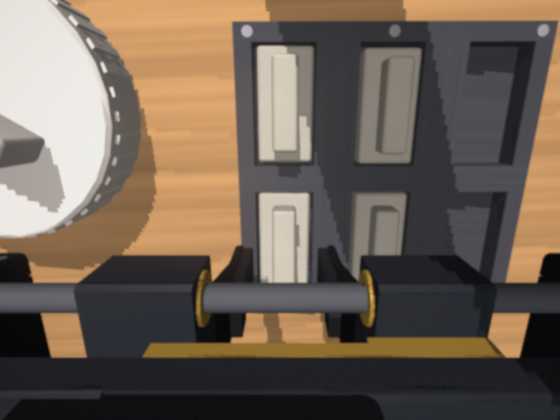

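Emit:
drive_tool(deltas=[{"dx":0,"dy":0,"dz":0.02,"wx":0,"wy":0,"wz":0},{"dx":0,"dy":0,"dz":0.029,"wx":0,"wy":0,"wz":0},{"dx":0,"dy":0,"dz":0.032,"wx":0,"wy":0,"wz":0},{"dx":0,"dy":0,"dz":0.032,"wx":0,"wy":0,"wz":0}])

```text
time_s: 12.45
tcp_pos: [0.5362, 0.1602, 0.0237]
ee_rot: [[-0.999, 0.041, 0.001], [0.041, 0.999, 0.0], [-0.001, 0.0, -1.0]]
wrist_force: [-0.4, -0.6, 0.5]
gripper_width: 0.4
```

Emit:
drive_tool(deltas=[{"dx":0,"dy":0,"dz":0,"wx":0,"wy":0,"wz":0},{"dx":0,"dy":0,"dz":0,"wx":0,"wy":0,"wz":0},{"dx":0,"dy":0,"dz":0,"wx":0,"wy":0,"wz":0},{"dx":0,"dy":0,"dz":0,"wx":0,"wy":0,"wz":0},{"dx":0,"dy":0,"dz":0,"wx":0,"wy":0,"wz":0},{"dx":0,"dy":0,"dz":0,"wx":0,"wy":0,"wz":0}], gripper=0)

```text
time_s: 13.05
tcp_pos: [0.5361, 0.1601, 0.0237]
ee_rot: [[-0.999, 0.041, 0.0], [0.041, 0.999, 0.0], [-0.0, 0.0, -1.0]]
wrist_force: [0.2, 0.7, 3.9]
gripper_width: 0.154
```

Emit:
drive_tool(deltas=[{"dx":0,"dy":0,"dz":-0.01,"wx":0,"wy":0,"wz":0},{"dx":0,"dy":0,"dz":-0.03,"wx":0,"wy":0,"wz":0},{"dx":0,"dy":0,"dz":-0.07,"wx":0,"wy":0,"wz":0},{"dx":0,"dy":0,"dz":-0.11,"wx":0,"wy":0,"wz":0},{"dx":0,"dy":-0.02,"dz":-0.15,"wx":0,"wy":0,"wz":0},{"dx":0,"dy":-0.06,"dz":-0.18,"wx":0,"wy":0,"wz":0},{"dx":-0.003,"dy":-0.1,"dz":-0.19,"wx":0,"wy":0,"wz":0.5},{"dx":-0.004,"dy":-0.145,"dz":-0.19,"wx":0,"wy":0,"wz":0.5},{"dx":-0.006,"dy":-0.19,"dz":-0.19,"wx":0,"wy":0,"wz":1},{"dx":-0.008,"dy":-0.235,"dz":-0.19,"wx":0,"wy":0,"wz":1},{"dx":-0.009,"dy":-0.28,"dz":-0.19,"wx":0,"wy":0,"wz":1.5},{"dx":-0.011,"dy":-0.325,"dz":-0.19,"wx":0,"wy":0,"wz":1.7},{"dx":-0.0116,"dy":-0.365,"dz":-0.19,"wx":0,"wy":0,"wz":1.7},{"dx":-0.0116,"dy":-0.39,"dz":-0.18,"wx":0,"wy":0,"wz":1.7},{"dx":-0.0116,"dy":-0.4,"dz":-0.17,"wx":0,"wy":0,"wz":1.7},{"dx":-0.0116,"dy":-0.4,"dz":-0.16,"wx":0,"wy":0,"wz":1.7},{"dx":-0.0116,"dy":-0.4,"dz":-0.16,"wx":0,"wy":0,"wz":1.7}])

```text
time_s: 14.75
tcp_pos: [0.5298, -0.239, 0.1812]
ee_rot: [[-0.997, 0.071, -0.004], [0.071, 0.997, 0.002], [0.004, 0.001, -1.0]]
wrist_force: [0.7, -0.1, -0.4]
gripper_width: 0.162
```

```bash
python3 - <<'E'
from h import *
snap('scene','s7.png');snap('wrist','w7.png');go([.5313,-.240,.06],176)
E
```

```text
GO d(mm) [ -0.2  -1.  123.2] w [-0.   -0.03  0.05] | now [ 0.5312 -0.239   0.1832] yaw 176.05 F [-0.6  0.3 -0.2] g 0.153 t 14.85 j [ -8.  20.  -9.   0. -61. -86.]
```

View pics/s7.png

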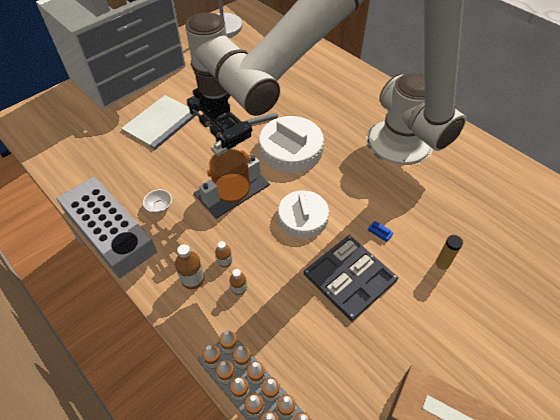

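View pics/w7.png

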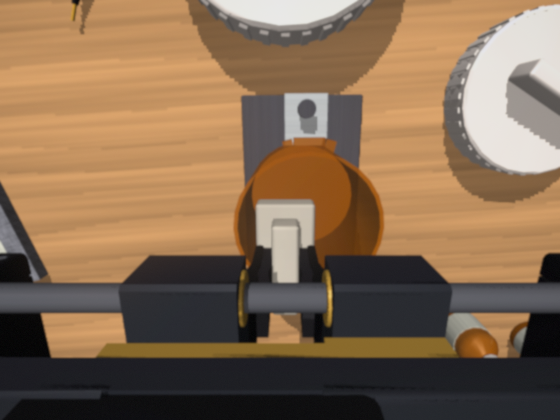

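Emit:
drive_tool(deltas=[{"dx":0,"dy":0,"dz":0.03,"wx":0,"wy":0,"wz":0},{"dx":0,"dy":0,"dz":0.06,"wx":0,"wy":0,"wz":0},{"dx":0,"dy":0,"dz":0.09,"wx":0,"wy":0,"wz":0},{"dx":0,"dy":0,"dz":0.11,"wx":0,"wy":0,"wz":0},{"dx":0,"dy":0,"dz":0.121,"wx":0,"wy":0,"wz":0},{"dx":0,"dy":0,"dz":0.121,"wx":0,"wy":0,"wz":0},{"dx":0,"dy":0,"dz":0.121,"wx":0,"wy":0,"wz":0}])

```text
time_s: 15.55
tcp_pos: [0.5322, -0.2399, 0.0634]
ee_rot: [[-0.998, 0.069, 0.002], [0.069, 0.998, -0.001], [-0.002, -0.001, -1.0]]
wrist_force: [0.3, -0.4, 0.1]
gripper_width: 0.155
```

Emit:
drive_tool(deltas=[{"dx":0,"dy":0,"dz":0,"wx":0,"wy":0,"wz":0},{"dx":0,"dy":0,"dz":0,"wx":0,"wy":0,"wz":0},{"dx":0,"dy":0,"dz":0,"wx":0,"wy":0,"wz":0},{"dx":0,"dy":0,"dz":-0.03,"wx":0,"wy":0,"wz":0},{"dx":0,"dy":0,"dz":-0.07,"wx":0,"wy":0,"wz":0},{"dx":0,"dy":0,"dz":-0.11,"wx":0,"wy":0,"wz":0},{"dx":0,"dy":0,"dz":-0.14,"wx":0,"wy":0,"wz":0},{"dx":0,"dy":0,"dz":-0.15,"wx":0,"wy":0,"wz":0}], gripper=0.28)

```text
time_s: 16.35
tcp_pos: [0.5328, -0.2408, 0.2169]
ee_rot: [[-0.997, 0.07, 0.008], [0.07, 0.998, -0.002], [-0.008, -0.002, -1.0]]
wrist_force: [-0.2, 0.8, -0.3]
gripper_width: 0.279
```

```bash
python3 - <<'E'
from h import *
snap('wrist','w8.png');go([.453,.1635,.0237],177.7)
E
```

```text
GO d(mm) [109.3 397.9 191.5] w [-0.09  0.43 -1.73] | now [ 0.5327 -0.2407  0.2166] yaw 175.97 F [ 0.3 -0.4  1.1] g 0.279 t 16.4 j [ -8.  18.  -6.   0. -65. -86.]
```

View pics/w8.png

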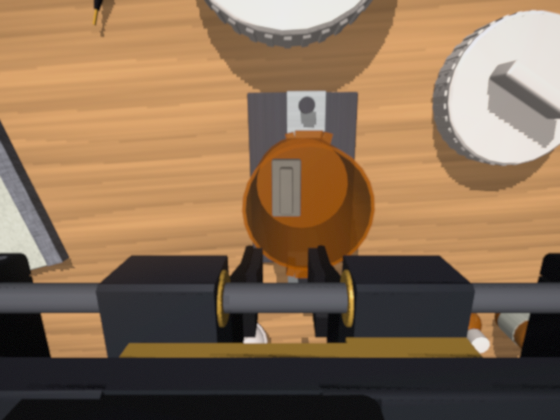

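Emit:
drive_tool(deltas=[{"dx":0.005,"dy":0.03,"dz":0.0,"wx":0,"wy":0,"wz":0},{"dx":0.02,"dy":0.075,"dz":0.0,"wx":0,"wy":0,"wz":0},{"dx":0.032,"dy":0.12,"dz":0.0,"wx":0,"wy":0,"wz":0},{"dx":0.045,"dy":0.165,"dz":0.0,"wx":0,"wy":0,"wz":0},{"dx":0.057,"dy":0.21,"dz":0.0,"wx":0,"wy":0,"wz":0},{"dx":0.07,"dy":0.255,"dz":0.0,"wx":0,"wy":0,"wz":-1},{"dx":0.08,"dy":0.3,"dz":0.01,"wx":0,"wy":0,"wz":-1.7},{"dx":0.095,"dy":0.345,"dz":0.025,"wx":0,"wy":0,"wz":-1.7},{"dx":0.105,"dy":0.38,"dz":0.06,"wx":0,"wy":0,"wz":-1.7},{"dx":0.1093,"dy":0.3975,"dz":0.1,"wx":0,"wy":0,"wz":-1.7},{"dx":0.1093,"dy":0.3975,"dz":0.135,"wx":0,"wy":0,"wz":-1.7},{"dx":0.1093,"dy":0.3975,"dz":0.155,"wx":0,"wy":0,"wz":-1.7},{"dx":0.1093,"dy":0.3975,"dz":0.16,"wx":0,"wy":0,"wz":-1.7},{"dx":0.1093,"dy":0.3975,"dz":0.16,"wx":0,"wy":0,"wz":-1.7}], gripper=0.4)

```text
time_s: 17.8
tcp_pos: [0.4495, 0.1635, 0.0512]
ee_rot: [[-0.999, 0.041, -0.002], [0.041, 0.999, -0.002], [0.002, -0.002, -1.0]]
wrist_force: [0.3, 0.4, 1.2]
gripper_width: 0.4
```

```bash
python3 - <<'E'
from h import *
snap('wrist','w9.png');go([.453,.1635,.0237],177.7)
E
```

```text
GO d(mm) [-2.8 -0.3 28.5] w [-0.03 -0.01 -0.05] | now [0.4503 0.1639 0.0522] yaw 177.65 F [-0.2  0.1  0.5] g 0.4 t 17.85 j [  39.   20.  -32.    0.  -38. -132.]
```

View pics/w9.png

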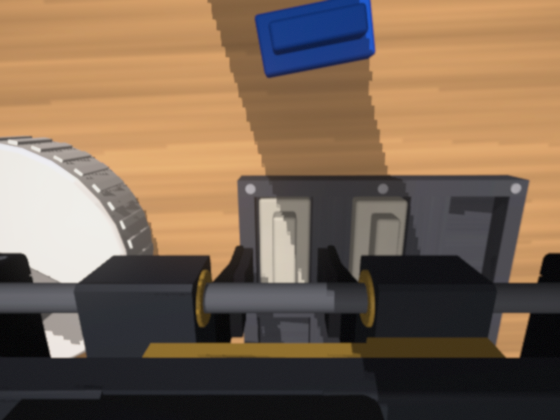

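Emit:
drive_tool(deltas=[{"dx":-0.0025,"dy":0,"dz":0.016,"wx":0,"wy":0,"wz":0},{"dx":-0.0025,"dy":0,"dz":0.026,"wx":0,"wy":0,"wz":0},{"dx":-0.0025,"dy":0,"dz":0.0285,"wx":0,"wy":0,"wz":0},{"dx":-0.0025,"dy":0,"dz":0.0285,"wx":0,"wy":0,"wz":0}])

```text
time_s: 18.25
tcp_pos: [0.4527, 0.1639, 0.024]
ee_rot: [[-0.999, 0.041, 0.0], [0.041, 0.999, 0.0], [-0.0, 0.0, -1.0]]
wrist_force: [0.2, -0.6, 0.6]
gripper_width: 0.401
```

Emit:
drive_tool(deltas=[{"dx":0,"dy":0,"dz":0,"wx":0,"wy":0,"wz":0},{"dx":0,"dy":0,"dz":0,"wx":0,"wy":0,"wz":0},{"dx":0,"dy":0,"dz":0,"wx":0,"wy":0,"wz":0},{"dx":0,"dy":0,"dz":0,"wx":0,"wy":0,"wz":0},{"dx":0,"dy":0,"dz":0,"wx":0,"wy":0,"wz":0},{"dx":0,"dy":0,"dz":0,"wx":0,"wy":0,"wz":0}], gripper=0)

```text
time_s: 18.85
tcp_pos: [0.4528, 0.1641, 0.0241]
ee_rot: [[-0.999, 0.041, 0.0], [0.041, 0.999, 0.0], [-0.0, 0.0, -1.0]]
wrist_force: [-0.9, -1.5, 4.1]
gripper_width: 0.157
```

```bash
python3 - <<'E'
from h import *
go([.5337,-.204,.182],176)
E
```

```text
GO d(mm) [ -95.9 -364.5 -157.9] w [0.01 0.02 1.66] | now [0.4528 0.1641 0.0241] yaw 177.66 F [-0.9 -1.5  4.1] g 0.157 t 18.85 j [  39.   23.  -33.    0.  -34. -132.]
```

Emit:
drive_tool(deltas=[{"dx":0,"dy":0,"dz":-0.01,"wx":0,"wy":0,"wz":0},{"dx":0,"dy":0,"dz":-0.03,"wx":0,"wy":0,"wz":0},{"dx":0,"dy":0,"dz":-0.07,"wx":0,"wy":0,"wz":0},{"dx":0,"dy":0,"dz":-0.11,"wx":0,"wy":0,"wz":0},{"dx":-0.005,"dy":-0.02,"dz":-0.15,"wx":0,"wy":0,"wz":0},{"dx":-0.015,"dy":-0.06,"dz":-0.175,"wx":0,"wy":0,"wz":0},{"dx":-0.026,"dy":-0.1,"dz":-0.185,"wx":0,"wy":0,"wz":0.5},{"dx":-0.038,"dy":-0.145,"dz":-0.185,"wx":0,"wy":0,"wz":0.5},{"dx":-0.05,"dy":-0.19,"dz":-0.185,"wx":0,"wy":0,"wz":1},{"dx":-0.062,"dy":-0.235,"dz":-0.185,"wx":0,"wy":0,"wz":1},{"dx":-0.074,"dy":-0.28,"dz":-0.185,"wx":0,"wy":0,"wz":1.5},{"dx":-0.085,"dy":-0.32,"dz":-0.185,"wx":0,"wy":0,"wz":1.7},{"dx":-0.093,"dy":-0.35,"dz":-0.18,"wx":0,"wy":0,"wz":1.7},{"dx":-0.096,"dy":-0.3645,"dz":-0.17,"wx":0,"wy":0,"wz":1.7},{"dx":-0.096,"dy":-0.3645,"dz":-0.16,"wx":0,"wy":0,"wz":1.7},{"dx":-0.096,"dy":-0.3645,"dz":-0.158,"wx":0,"wy":0,"wz":1.7}])

```text
time_s: 20.45
tcp_pos: [0.5321, -0.2033, 0.1797]
ee_rot: [[-0.997, 0.071, -0.004], [0.071, 0.997, 0.001], [0.004, 0.001, -1.0]]
wrist_force: [-0.8, -0.3, -1.3]
gripper_width: 0.155
```

```bash
python3 - <<'E'
from h import *
snap('wrist','w10.png');go([.5337,-.204,.062],176)
E
```

```text
GO d(mm) [ -1.7  -1.  118.3] w [ 0.04 -0.18 -0.01] | now [ 0.5325 -0.203   0.1803] yaw 175.99 F [ 0.6 -0.  -1.1] g 0.159 t 20.5 j [ -5.  19. -11.  -0. -61. -89.]
```

View pics/w10.png

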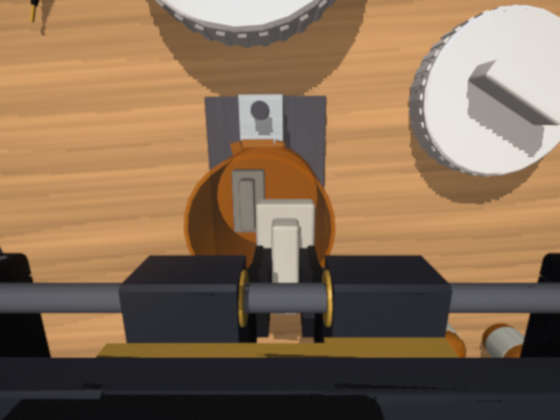

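Emit:
drive_tool(deltas=[{"dx":0,"dy":0,"dz":0.03,"wx":0,"wy":0,"wz":0},{"dx":0,"dy":0,"dz":0.06,"wx":0,"wy":0,"wz":0},{"dx":0,"dy":0,"dz":0.09,"wx":0,"wy":0,"wz":0},{"dx":0,"dy":0,"dz":0.11,"wx":0,"wy":0,"wz":0},{"dx":0,"dy":0,"dz":0.119,"wx":0,"wy":0,"wz":0},{"dx":0,"dy":0,"dz":0.119,"wx":0,"wy":0,"wz":0},{"dx":0,"dy":0,"dz":0.119,"wx":0,"wy":0,"wz":0}])

```text
time_s: 21.2
tcp_pos: [0.5347, -0.2037, 0.064]
ee_rot: [[-0.998, 0.069, 0.002], [0.069, 0.998, -0.001], [-0.002, -0.0, -1.0]]
wrist_force: [-0.8, -0.4, -0.8]
gripper_width: 0.161
```

Emit:
drive_tool(deltas=[{"dx":0,"dy":0,"dz":0,"wx":0,"wy":0,"wz":0},{"dx":0,"dy":0,"dz":0,"wx":0,"wy":0,"wz":0},{"dx":0,"dy":0,"dz":0,"wx":0,"wy":0,"wz":0},{"dx":0,"dy":0,"dz":-0.03,"wx":0,"wy":0,"wz":0},{"dx":0,"dy":0,"dz":-0.07,"wx":0,"wy":0,"wz":0},{"dx":0,"dy":0,"dz":-0.11,"wx":0,"wy":0,"wz":0},{"dx":0,"dy":0,"dz":-0.14,"wx":0,"wy":0,"wz":0},{"dx":0,"dy":0,"dz":-0.15,"wx":0,"wy":0,"wz":0}], gripper=0.28)

```text
time_s: 22.0
tcp_pos: [0.5354, -0.2047, 0.2173]
ee_rot: [[-0.997, 0.07, 0.008], [0.07, 0.998, -0.002], [-0.008, -0.001, -1.0]]
wrist_force: [-1.1, -0.8, -0.0]
gripper_width: 0.279
```

```bash
python3 - <<'E'
from h import *
snap('wrist','w11.png');go([.5383,.2195,.0237],177.7)
E
```

```text
GO d(mm) [ 28.3 423.5 192.7] w [-0.06  0.43 -1.74] | now [ 0.5352 -0.2046  0.217 ] yaw 175.96 F [ 0.3 -0.7  1.1] g 0.276 t 22.05 j [ -5.  17.  -8.   0. -65. -89.]
```

View pics/w11.png

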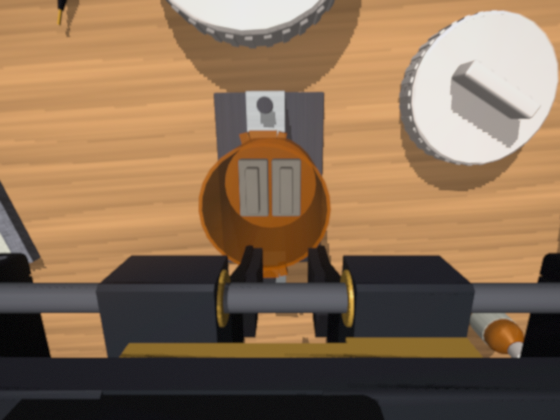

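Emit:
drive_tool(deltas=[{"dx":0.001,"dy":0.03,"dz":0.0,"wx":0,"wy":0,"wz":0},{"dx":0.003,"dy":0.075,"dz":0.0,"wx":0,"wy":0,"wz":0},{"dx":0.006,"dy":0.12,"dz":0.0,"wx":0,"wy":0,"wz":0},{"dx":0.01,"dy":0.165,"dz":0.0,"wx":0,"wy":0,"wz":0},{"dx":0.014,"dy":0.21,"dz":0.0,"wx":0,"wy":0,"wz":0},{"dx":0.018,"dy":0.255,"dz":0.0,"wx":0,"wy":0,"wz":-1},{"dx":0.022,"dy":0.3,"dz":0.01,"wx":0,"wy":0,"wz":-1.7},{"dx":0.025,"dy":0.345,"dz":0.02,"wx":0,"wy":0,"wz":-1.7},{"dx":0.026,"dy":0.39,"dz":0.05,"wx":0,"wy":0,"wz":-1.7},{"dx":0.026,"dy":0.4235,"dz":0.09,"wx":0,"wy":0,"wz":-1.7},{"dx":0.026,"dy":0.4235,"dz":0.13,"wx":0,"wy":0,"wz":-1.7},{"dx":0.026,"dy":0.4235,"dz":0.153,"wx":0,"wy":0,"wz":-1.7},{"dx":0.026,"dy":0.4235,"dz":0.16,"wx":0,"wy":0,"wz":-1.7},{"dx":0.026,"dy":0.4235,"dz":0.16,"wx":0,"wy":0,"wz":-1.7}], gripper=0.4)

```text
time_s: 23.45
tcp_pos: [0.5367, 0.2193, 0.0511]
ee_rot: [[-0.999, 0.041, -0.003], [0.041, 0.999, -0.002], [0.003, -0.003, -1.0]]
wrist_force: [0.4, -0.4, 0.8]
gripper_width: 0.396
```

```bash
python3 - <<'E'
from h import *
snap('wrist','w12.png');go([.5383,.2195,.0237],177.7)
E
```

```text
GO d(mm) [-0.5 -0.4 29. ] w [-0.03 -0.01 -0.05] | now [0.5378 0.2199 0.0527] yaw 177.65 F [ 0.3 -0.1  0.4] g 0.404 t 23.5 j [  38.   28.  -18.    0.  -44. -131.]
```

View pics/w12.png

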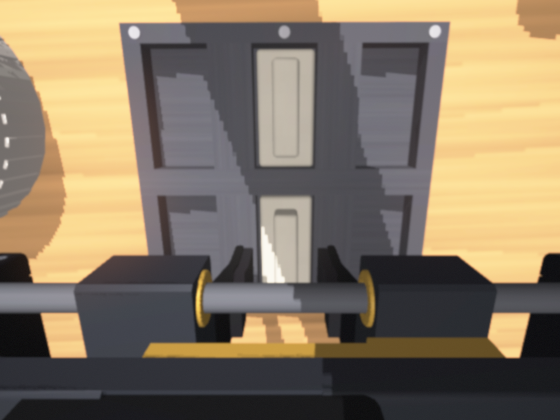

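Emit:
drive_tool(deltas=[{"dx":0,"dy":0,"dz":0.016,"wx":0,"wy":0,"wz":0},{"dx":0,"dy":0,"dz":0.026,"wx":0,"wy":0,"wz":0},{"dx":0,"dy":0,"dz":0.029,"wx":0,"wy":0,"wz":0},{"dx":0,"dy":0,"dz":0.029,"wx":0,"wy":0,"wz":0}])

```text
time_s: 23.9
tcp_pos: [0.5378, 0.2201, 0.0241]
ee_rot: [[-0.999, 0.041, 0.0], [0.041, 0.999, 0.0], [-0.0, 0.0, -1.0]]
wrist_force: [1.0, -0.3, 0.1]
gripper_width: 0.405
```

Emit:
drive_tool(deltas=[{"dx":0,"dy":0,"dz":0,"wx":0,"wy":0,"wz":0},{"dx":0,"dy":0,"dz":0,"wx":0,"wy":0,"wz":0},{"dx":0,"dy":0,"dz":0,"wx":0,"wy":0,"wz":0},{"dx":0,"dy":0,"dz":0,"wx":0,"wy":0,"wz":0},{"dx":0,"dy":0,"dz":0,"wx":0,"wy":0,"wz":0},{"dx":0,"dy":0,"dz":0,"wx":0,"wy":0,"wz":0}], gripper=0)

```text
time_s: 24.5
tcp_pos: [0.5377, 0.2203, 0.0241]
ee_rot: [[-0.999, 0.041, 0.0], [0.041, 0.999, 0.0], [-0.0, 0.0, -1.0]]
wrist_force: [-0.5, -0.3, 3.8]
gripper_width: 0.158
```

```bash
python3 - <<'E'
from h import *
go([.5505,-.2233,.182],-94)
E
```

```text
GO d(mm) [ -30.9 -442.7 -157.9] w [ -0.01   0.03 -88.34] | now [0.5377 0.2203 0.0241] yaw 177.66 F [-0.5 -0.3  3.8] g 0.158 t 24.5 j [  38.   30.  -19.    0.  -41. -131.]
```

Emit:
drive_tool(deltas=[{"dx":0,"dy":0,"dz":-0.01,"wx":0,"wy":0,"wz":0},{"dx":0,"dy":0,"dz":-0.03,"wx":0,"wy":0,"wz":0},{"dx":0,"dy":0,"dz":-0.07,"wx":0,"wy":0,"wz":0},{"dx":0,"dy":0,"dz":-0.11,"wx":0,"wy":0,"wz":-4},{"dx":0,"dy":-0.02,"dz":-0.15,"wx":0,"wy":0,"wz":-11},{"dx":-0.003,"dy":-0.06,"dz":-0.175,"wx":0,"wy":0,"wz":-19},{"dx":-0.006,"dy":-0.1,"dz":-0.185,"wx":0,"wy":0,"wz":-27},{"dx":-0.01,"dy":-0.145,"dz":-0.185,"wx":0,"wy":0,"wz":-35},{"dx":-0.013,"dy":-0.19,"dz":-0.185,"wx":0,"wy":0,"wz":-43},{"dx":-0.016,"dy":-0.235,"dz":-0.185,"wx":0,"wy":0,"wz":-51},{"dx":-0.02,"dy":-0.28,"dz":-0.185,"wx":0,"wy":0,"wz":-59},{"dx":-0.023,"dy":-0.32,"dz":-0.185,"wx":0,"wy":0,"wz":-67},{"dx":-0.026,"dy":-0.36,"dz":-0.185,"wx":0,"wy":0,"wz":-75},{"dx":-0.029,"dy":-0.4,"dz":-0.18,"wx":0,"wy":0,"wz":-82},{"dx":-0.031,"dy":-0.43,"dz":-0.175,"wx":0,"wy":0,"wz":-87},{"dx":-0.031,"dy":-0.4427,"dz":-0.17,"wx":0,"wy":0,"wz":-88.3},{"dx":-0.031,"dy":-0.4427,"dz":-0.165,"wx":0,"wy":0,"wz":-88.3},{"dx":-0.031,"dy":-0.4427,"dz":-0.165,"wx":0,"wy":0,"wz":-88.3}])

```text
time_s: 26.3
tcp_pos: [0.5496, -0.2232, 0.1879]
ee_rot: [[-0.072, -0.997, -0.002], [-0.997, 0.072, 0.001], [-0.001, 0.002, -1.0]]
wrist_force: [-0.3, 0.5, -0.4]
gripper_width: 0.16
```

```bash
python3 - <<'E'
from h import *
snap('wrist','w13.png');go([.5505,-.2233,.064],-94)
E
```

```text
GO d(mm) [  0.5  -0.6 124.5] w [ 0.06  0.02 -0.05] | now [ 0.5501 -0.2228  0.1885] yaw -94.05 F [-0.6  0.1 -0.5] g 0.157 t 26.35 j [ -6.  20.  -7.  -0. -63.   2.]
```

View pics/w13.png

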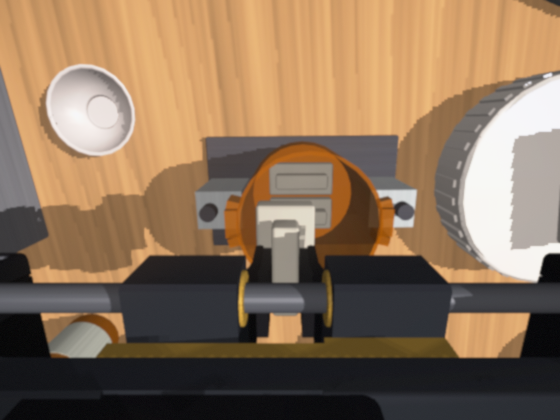

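Emit:
drive_tool(deltas=[{"dx":0,"dy":0,"dz":0.03,"wx":0,"wy":0,"wz":0},{"dx":0,"dy":0,"dz":0.06,"wx":0,"wy":0,"wz":0},{"dx":0,"dy":0,"dz":0.09,"wx":0,"wy":0,"wz":0},{"dx":0,"dy":0,"dz":0.11,"wx":0,"wy":0,"wz":0},{"dx":0,"dy":0,"dz":0.12,"wx":0,"wy":0,"wz":0},{"dx":0,"dy":0,"dz":0.124,"wx":0,"wy":0,"wz":0},{"dx":0,"dy":0,"dz":0.124,"wx":0,"wy":0,"wz":0}])

```text
time_s: 27.05
tcp_pos: [0.551, -0.223, 0.0653]
ee_rot: [[-0.07, -0.998, 0.001], [-0.998, 0.07, -0.0], [0.0, -0.001, -1.0]]
wrist_force: [0.5, 0.7, -0.6]
gripper_width: 0.155
```

Emit:
drive_tool(deltas=[{"dx":0,"dy":0,"dz":0,"wx":0,"wy":0,"wz":0},{"dx":0,"dy":0,"dz":0,"wx":0,"wy":0,"wz":0},{"dx":0,"dy":0,"dz":0,"wx":0,"wy":0,"wz":0},{"dx":0,"dy":0,"dz":-0.03,"wx":0,"wy":0,"wz":0},{"dx":0,"dy":0,"dz":-0.07,"wx":0,"wy":0,"wz":0},{"dx":0,"dy":0,"dz":-0.11,"wx":0,"wy":0,"wz":0},{"dx":0,"dy":0,"dz":-0.14,"wx":0,"wy":0,"wz":0},{"dx":0,"dy":0,"dz":-0.15,"wx":0,"wy":0,"wz":0}], gripper=0.28)

```text
time_s: 27.85
tcp_pos: [0.5522, -0.2241, 0.2196]
ee_rot: [[-0.07, -0.997, 0.008], [-0.998, 0.07, -0.002], [0.001, -0.008, -1.0]]
wrist_force: [0.2, 0.0, -0.2]
gripper_width: 0.279
```

```bash
python3 - <<'E'
from h import *
snap('wrist','w14.png');go([.455,.2225,.0237],177.7)
E
```

```text
GO d(mm) [-438.8  129.8  194. ] w [-0.41  0.29 88.26] | now [ 0.5521 -0.224   0.2192] yaw -94.04 F [0.8 0.1 0.8] g 0.279 t 27.9 j [ -6.  19.  -4.   0. -66.   2.]
```

View pics/w14.png

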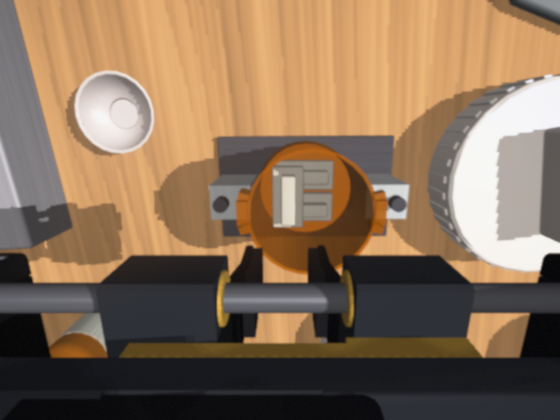

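Emit:
drive_tool(deltas=[{"dx":-0.03,"dy":0.005,"dz":0.0,"wx":0,"wy":0,"wz":5},{"dx":-0.075,"dy":0.02,"dz":0.0,"wx":0,"wy":0,"wz":13},{"dx":-0.12,"dy":0.035,"dz":0.0,"wx":0,"wy":0,"wz":21},{"dx":-0.165,"dy":0.048,"dz":0.0,"wx":0,"wy":0,"wz":29},{"dx":-0.205,"dy":0.06,"dz":0.0,"wx":0,"wy":0,"wz":37},{"dx":-0.245,"dy":0.073,"dz":0.0,"wx":0,"wy":0,"wz":45},{"dx":-0.285,"dy":0.085,"dz":0.0,"wx":0,"wy":0,"wz":53},{"dx":-0.325,"dy":0.097,"dz":0.0,"wx":0,"wy":0,"wz":61},{"dx":-0.365,"dy":0.108,"dz":0.01,"wx":0,"wy":0,"wz":69},{"dx":-0.4,"dy":0.119,"dz":0.03,"wx":0,"wy":0,"wz":77},{"dx":-0.43,"dy":0.127,"dz":0.06,"wx":0,"wy":0,"wz":84},{"dx":-0.439,"dy":0.129,"dz":0.1,"wx":0,"wy":0,"wz":88.3},{"dx":-0.439,"dy":0.129,"dz":0.135,"wx":0,"wy":0,"wz":88.3},{"dx":-0.439,"dy":0.129,"dz":0.155,"wx":0,"wy":0,"wz":88.3},{"dx":-0.439,"dy":0.129,"dz":0.16,"wx":0,"wy":0,"wz":88.3},{"dx":-0.439,"dy":0.129,"dz":0.16,"wx":0,"wy":0,"wz":88.3}], gripper=0.4)

```text
time_s: 29.5
tcp_pos: [0.4521, 0.2229, 0.0536]
ee_rot: [[-0.999, 0.041, -0.002], [0.041, 0.999, -0.002], [0.002, -0.002, -1.0]]
wrist_force: [0.6, 0.8, 0.2]
gripper_width: 0.395
```

```bash
python3 - <<'E'
from h import *
snap('wrist','w15.png');go([.455,.2225,.0237],177.7)
E
```

```text
GO d(mm) [-2.2 -0.9 31.1] w [-0.02 -0.01 -0.05] | now [0.4529 0.2235 0.0548] yaw 177.65 F [ 0.4 -0.6  0.6] g 0.399 t 29.55 j [  45.   22.  -28.    0.  -40. -137.]
```

View pics/w15.png

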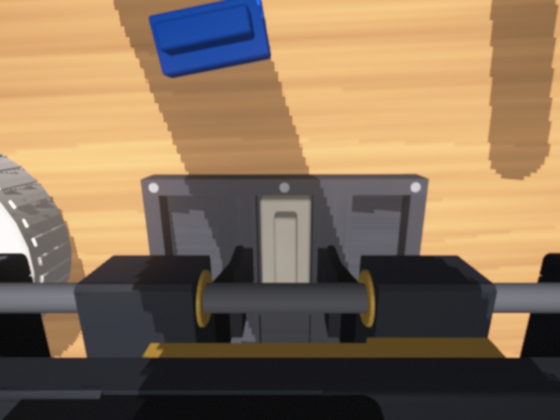

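Emit:
drive_tool(deltas=[{"dx":-0.0022,"dy":0,"dz":0.018,"wx":0,"wy":0,"wz":0},{"dx":-0.0022,"dy":0,"dz":0.028,"wx":0,"wy":0,"wz":0},{"dx":-0.0022,"dy":0,"dz":0.031,"wx":0,"wy":0,"wz":0},{"dx":-0.0022,"dy":0,"dz":0.031,"wx":0,"wy":0,"wz":0}])

```text
time_s: 29.95
tcp_pos: [0.455, 0.2234, 0.024]
ee_rot: [[-0.999, 0.041, 0.0], [0.041, 0.999, 0.0], [-0.0, 0.0, -1.0]]
wrist_force: [0.1, 0.3, -0.4]
gripper_width: 0.399
```

Emit:
drive_tool(deltas=[{"dx":0,"dy":0,"dz":0,"wx":0,"wy":0,"wz":0},{"dx":0,"dy":0,"dz":0,"wx":0,"wy":0,"wz":0},{"dx":0,"dy":0,"dz":0,"wx":0,"wy":0,"wz":0},{"dx":0,"dy":0,"dz":0,"wx":0,"wy":0,"wz":0},{"dx":0,"dy":0,"dz":0,"wx":0,"wy":0,"wz":0},{"dx":0,"dy":0,"dz":0,"wx":0,"wy":0,"wz":0}], gripper=0)

```text
time_s: 30.55
tcp_pos: [0.4551, 0.2236, 0.0241]
ee_rot: [[-0.999, 0.041, 0.0], [0.041, 0.999, 0.0], [-0.0, 0.0, -1.0]]
wrist_force: [-1.5, 0.4, 4.4]
gripper_width: 0.155
```

```bash
python3 - <<'E'
from h import *
go([.5135,-.2207,.188],-94)
E
```

```text
GO d(mm) [ -76.6 -441.5 -164. ] w [ -0.01   0.03 -88.34] | now [0.4551 0.2236 0.0241] yaw 177.66 F [-1.5  0.4  4.4] g 0.155 t 30.55 j [  45.   25.  -30.    0.  -35. -137.]
```

Emit:
drive_tool(deltas=[{"dx":0,"dy":0,"dz":-0.01,"wx":0,"wy":0,"wz":0},{"dx":0,"dy":0,"dz":-0.03,"wx":0,"wy":0,"wz":0},{"dx":0,"dy":0,"dz":-0.07,"wx":0,"wy":0,"wz":0},{"dx":0,"dy":0,"dz":-0.11,"wx":0,"wy":0,"wz":-4},{"dx":-0.003,"dy":-0.02,"dz":-0.15,"wx":0,"wy":0,"wz":-11},{"dx":-0.01,"dy":-0.06,"dz":-0.175,"wx":0,"wy":0,"wz":-19},{"dx":-0.018,"dy":-0.1,"dz":-0.185,"wx":0,"wy":0,"wz":-27},{"dx":-0.025,"dy":-0.145,"dz":-0.185,"wx":0,"wy":0,"wz":-35},{"dx":-0.033,"dy":-0.19,"dz":-0.185,"wx":0,"wy":0,"wz":-43},{"dx":-0.041,"dy":-0.235,"dz":-0.185,"wx":0,"wy":0,"wz":-51},{"dx":-0.049,"dy":-0.28,"dz":-0.185,"wx":0,"wy":0,"wz":-59},{"dx":-0.056,"dy":-0.32,"dz":-0.185,"wx":0,"wy":0,"wz":-67},{"dx":-0.063,"dy":-0.36,"dz":-0.185,"wx":0,"wy":0,"wz":-75},{"dx":-0.07,"dy":-0.4,"dz":-0.18,"wx":0,"wy":0,"wz":-82},{"dx":-0.0756,"dy":-0.43,"dz":-0.175,"wx":0,"wy":0,"wz":-87},{"dx":-0.0766,"dy":-0.4415,"dz":-0.17,"wx":0,"wy":0,"wz":-88.3},{"dx":-0.0766,"dy":-0.4415,"dz":-0.165,"wx":0,"wy":0,"wz":-88.3},{"dx":-0.0766,"dy":-0.4415,"dz":-0.165,"wx":0,"wy":0,"wz":-88.3}])

```text
time_s: 32.35
tcp_pos: [0.5124, -0.2204, 0.1879]
ee_rot: [[-0.072, -0.997, -0.002], [-0.997, 0.072, 0.001], [-0.001, 0.002, -1.0]]
wrist_force: [0.6, -0.5, -1.1]
gripper_width: 0.158
```

```bash
python3 - <<'E'
from h import *
snap('wrist','w16.png');go([.5135,-.2207,.064],-94)
E
```

```text
GO d(mm) [  0.6  -0.8 124.5] w [ 0.06  0.02 -0.05] | now [ 0.5129 -0.2201  0.1885] yaw -94.05 F [0.3 0.7 0.2] g 0.156 t 32.4 j [ -7.  17. -12.  -0. -61.   3.]
```

View pics/w16.png

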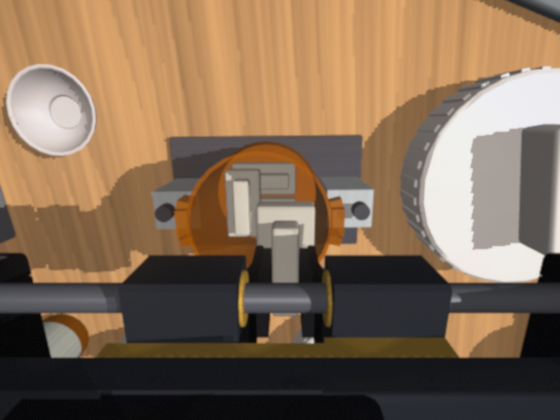

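Emit:
drive_tool(deltas=[{"dx":0,"dy":0,"dz":0.03,"wx":0,"wy":0,"wz":0},{"dx":0,"dy":0,"dz":0.06,"wx":0,"wy":0,"wz":0},{"dx":0,"dy":0,"dz":0.09,"wx":0,"wy":0,"wz":0},{"dx":0,"dy":0,"dz":0.11,"wx":0,"wy":0,"wz":0},{"dx":0,"dy":0,"dz":0.12,"wx":0,"wy":0,"wz":0},{"dx":0,"dy":0,"dz":0.124,"wx":0,"wy":0,"wz":0},{"dx":0,"dy":0,"dz":0.124,"wx":0,"wy":0,"wz":0}])

```text
time_s: 33.1
tcp_pos: [0.514, -0.2204, 0.0653]
ee_rot: [[-0.07, -0.998, 0.001], [-0.998, 0.07, -0.0], [0.0, -0.001, -1.0]]
wrist_force: [0.5, 0.1, -0.1]
gripper_width: 0.158
```

Emit:
drive_tool(deltas=[{"dx":0,"dy":0,"dz":0,"wx":0,"wy":0,"wz":0},{"dx":0,"dy":0,"dz":0,"wx":0,"wy":0,"wz":0},{"dx":0,"dy":0,"dz":0,"wx":0,"wy":0,"wz":0},{"dx":0,"dy":0,"dz":-0.03,"wx":0,"wy":0,"wz":0},{"dx":0,"dy":0,"dz":-0.07,"wx":0,"wy":0,"wz":0},{"dx":0,"dy":0,"dz":-0.11,"wx":0,"wy":0,"wz":0},{"dx":0,"dy":0,"dz":-0.14,"wx":0,"wy":0,"wz":0},{"dx":0,"dy":0,"dz":-0.15,"wx":0,"wy":0,"wz":0},{"dx":0,"dy":0,"dz":-0.15,"wx":0,"wy":0,"wz":0}], gripper=0.25)

```text
time_s: 34.0
tcp_pos: [0.5141, -0.2209, 0.2166]
ee_rot: [[-0.071, -0.997, 0.004], [-0.997, 0.071, -0.0], [0.0, -0.004, -1.0]]
wrist_force: [-0.3, -0.5, -0.5]
gripper_width: 0.249
```

```bash
python3 - <<'E'
from h import *
a=snap('wrist','w17.png');b=snap('scene','s17.png');go([.45,-.0,.25],-124)
cv2.imwrite('pics/s17c.png',cv2.cvtColor(cv2.resize(b[130:250,180:350],None,fx=4.5,fy=4.5,interpolation=3),cv2.COLOR_RGB2BGR))
E
```

```text
GO d(mm) [-215.5   78.1  -36.2] w [ 0.14  0.02 29.92] | now [ 0.5125 -0.2205  0.2134] yaw -94.08 F [-0.5 -0.7 -1.2] g 0.247 t 34.1 j [ -7.  16. -10.  -0. -64.   3.]
```

View pics/w17.png

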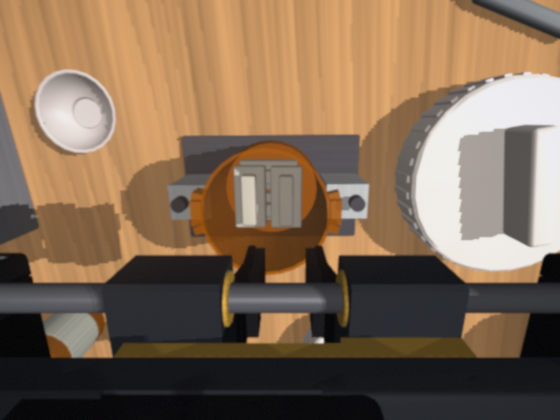

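View pics/s17c.png

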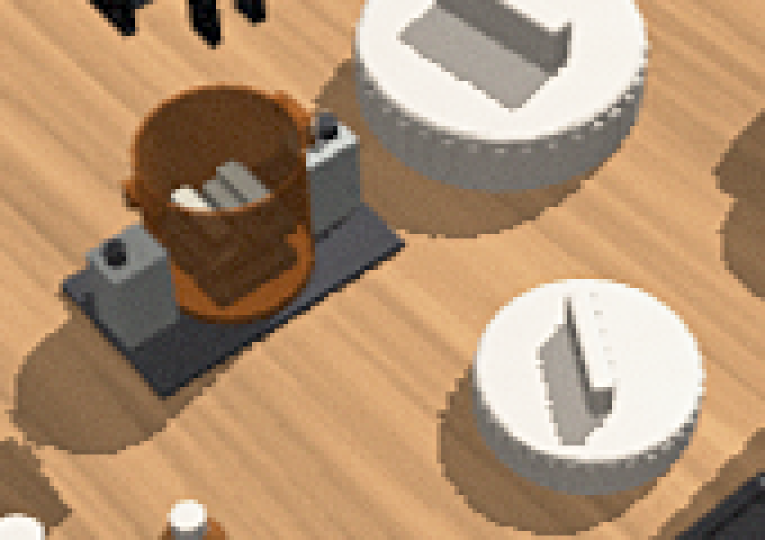

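```bash
python3 - <<'E'
from h import *
go([.495,.066,.22],-124)
E
```

```text
GO d(mm) [-284.5   37.8   -6.2] w [ 0.14  0.02 29.92] | now [ 0.5125 -0.2205  0.2134] yaw -94.08 F [-0.5 -0.7 -1.2] g 0.247 t 34.1 j [ -7.  16. -10.  -0. -64.   3.]
```

Emit:
drive_tool(deltas=[{"dx":-0.03,"dy":0.004,"dz":-0.006,"wx":0,"wy":0,"wz":4},{"dx":-0.075,"dy":0.01,"dz":-0.006,"wx":0,"wy":0,"wz":10},{"dx":-0.12,"dy":0.016,"dz":-0.006,"wx":0,"wy":0,"wz":15},{"dx":-0.165,"dy":0.022,"dz":-0.006,"wx":0,"wy":0,"wz":20},{"dx":-0.21,"dy":0.028,"dz":-0.006,"wx":0,"wy":0,"wz":25},{"dx":-0.25,"dy":0.033,"dz":-0.006,"wx":0,"wy":0,"wz":29},{"dx":-0.277,"dy":0.037,"dz":-0.006,"wx":0,"wy":0,"wz":30},{"dx":-0.2845,"dy":0.038,"dz":-0.006,"wx":0,"wy":0,"wz":30},{"dx":-0.2845,"dy":0.038,"dz":-0.006,"wx":0,"wy":0,"wz":30},{"dx":-0.2845,"dy":0.038,"dz":-0.006,"wx":0,"wy":0,"wz":30},{"dx":-0.2845,"dy":0.038,"dz":-0.006,"wx":0,"wy":0,"wz":30}], gripper=0.6)

```text
time_s: 35.2
tcp_pos: [0.4954, 0.0645, 0.2202]
ee_rot: [[-0.561, -0.828, -0.001], [-0.828, 0.561, -0.001], [0.001, 0.001, -1.0]]
wrist_force: [0.0, -0.1, 0.6]
gripper_width: 0.601
```

```bash
python3 - <<'E'
from h import *
import pickle
s=r.sense();pickle.dump(s,open('w18.pkl','wb'))
a=snap('wrist','w18.png');go([.45,-.0,.25],-124)
E
```

```text
GO d(mm) [ 79.    1.4 -29.5] w [ 0.02 -0.04 -0.15] | now [0.4955 0.0645 0.2204] yaw -124.15 F [0.5 0.3 0.3] g 0.598 t 35.25 j [ 26.  10. -17.   0. -63. -60.]
```

View pics/w18.png

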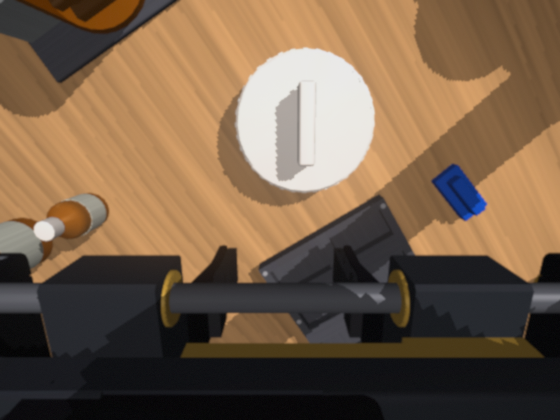

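```bash
python3 - <<'E'
import cv2
a=cv2.imread('pics/w18.png')
cv2.imwrite('pics/w18c.png',cv2.resize(a[40:200,230:390],None,fx=3.7,fy=3.7,interpolation=3))
E
```

```text
(no output)
```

View pics/w18c.png

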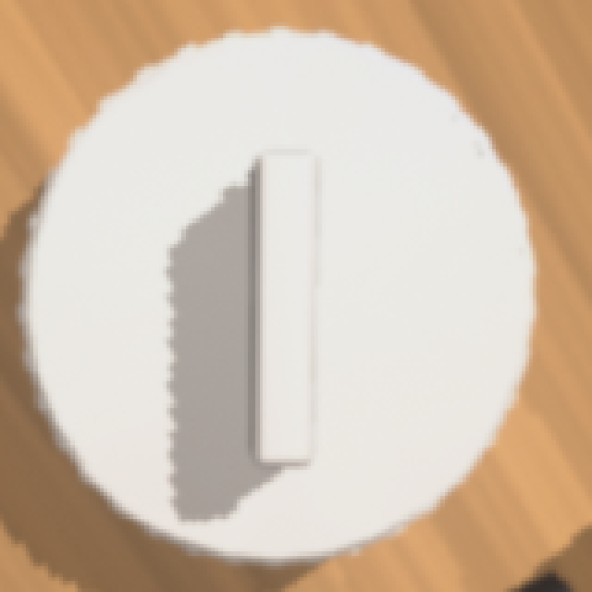

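```bash
python3 - <<'E'
from h import *
import pickle
s=pickle.load(open('w18.pkl','rb'))
c=lambda u,v:(230+u/3.7-.36,40+v/3.7-.36)
P=np.array([atz('wrist',c(*q),.068,s) for q in [(260,152),(316,153),(311,463),(259,463)]])
print(P.mean(0),np.linalg.norm(P[0]-P[3]),np.linalg.norm(P[0]-P[1]))
d=P[0]-P[3]+P[1]-P[2];y=np.degrees(np.arctan2(d[1],d[0]));print(y)
m=P.mean(0)
go([m[0],m[1],.1],y)
print('disc',atz('wrist',c(282,296),.036,s))
# height check: top of the far edge in the scene image
S=lambda u,v:(180+u/4.5-.39,130+v/4.5-.39)
print(tri(ray('wrist',c(316,153),s),ray('scene',S(568,297))),tri(ray('wrist',c(311,463),s),ray('scene',S(614,385))))
E
```

```text
[0.4385 0.0165 0.068 ] 0.075770332451887 0.013686959037462545
-123.71981040845836
GO d(mm) [ 71.6  20.2 120.5] w [ 0.02 -0.04 -0.43] | now [0.4955 0.0645 0.2204] yaw -124.15 F [0.5 0.3 0.3] g 0.598 t 35.25 j [ 26.  10. -17.   0. -63. -60.]
disc [0.4355 0.0135 0.036 ]
(array([ 0.4154, -0.0158,  0.059 ]), [np.float64(0.0064102222715571675), np.float64(0.006410222271557112)]) (array([0.4539, 0.0517, 0.0686]), [np.float64(3.697940237461431e-05), np.float64(3.697940237462065e-05)])
```

Emit:
drive_tool(deltas=[{"dx":0.035,"dy":0.01,"dz":0.01,"wx":0,"wy":0,"wz":-0.4},{"dx":0.07,"dy":0.02,"dz":0.04,"wx":0,"wy":0,"wz":-0.4},{"dx":0.0716,"dy":0.0202,"dz":0.08,"wx":0,"wy":0,"wz":-0.4},{"dx":0.0716,"dy":0.0202,"dz":0.105,"wx":0,"wy":0,"wz":-0.4},{"dx":0.0716,"dy":0.0202,"dz":0.12,"wx":0,"wy":0,"wz":-0.4},{"dx":0.0716,"dy":0.0202,"dz":0.12,"wx":0,"wy":0,"wz":-0.4}])

```text
time_s: 35.85
tcp_pos: [0.4372, 0.0163, 0.099]
ee_rot: [[-0.556, -0.831, -0.005], [-0.831, 0.556, -0.002], [0.004, 0.003, -1.0]]
wrist_force: [0.7, -0.3, -0.4]
gripper_width: 0.6
```

```bash
python3 - <<'E'
from h import *
a=snap('wrist','w19.png');go([.4385,.0165,.0415],-123.7)
E
```

```text
GO d(mm) [ 0.1 -0.3 58.8] w [ 0.05 -0.1  -0.02] | now [0.4384 0.0168 0.1003] yaw -123.72 F [0.1 1.2 0.7] g 0.601 t 35.9 j [ 24.  12. -34.   0. -44. -57.]
```

View pics/w19.png

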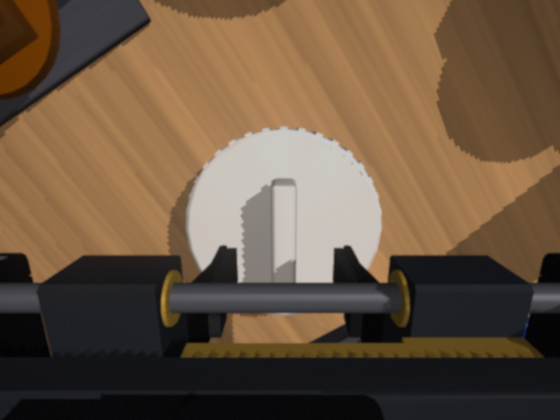

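Emit:
drive_tool(deltas=[{"dx":0,"dy":0,"dz":0.03,"wx":0,"wy":0,"wz":0},{"dx":0,"dy":0,"dz":0.05,"wx":0,"wy":0,"wz":0},{"dx":0,"dy":0,"dz":0.0575,"wx":0,"wy":0,"wz":0},{"dx":0,"dy":0,"dz":0.0585,"wx":0,"wy":0,"wz":0},{"dx":0,"dy":0,"dz":0.0585,"wx":0,"wy":0,"wz":0}])

```text
time_s: 36.4
tcp_pos: [0.4397, 0.0179, 0.0432]
ee_rot: [[-0.554, -0.833, 0.002], [-0.833, 0.554, 0.001], [-0.002, -0.001, -1.0]]
wrist_force: [0.2, -0.7, -0.3]
gripper_width: 0.601
```

Emit:
drive_tool(deltas=[{"dx":0,"dy":0,"dz":0,"wx":0,"wy":0,"wz":0},{"dx":0,"dy":0,"dz":0,"wx":0,"wy":0,"wz":0},{"dx":0,"dy":0,"dz":0,"wx":0,"wy":0,"wz":0},{"dx":0,"dy":0,"dz":0,"wx":0,"wy":0,"wz":0},{"dx":0,"dy":0,"dz":0,"wx":0,"wy":0,"wz":0},{"dx":0,"dy":0,"dz":0,"wx":0,"wy":0,"wz":0},{"dx":0,"dy":0,"dz":0,"wx":0,"wy":0,"wz":0},{"dx":0,"dy":0,"dz":0,"wx":0,"wy":0,"wz":0}], gripper=0)

```text
time_s: 37.2
tcp_pos: [0.4388, 0.0177, 0.0423]
ee_rot: [[-0.554, -0.832, 0.0], [-0.832, 0.554, 0.0], [-0.0, -0.0, -1.0]]
wrist_force: [-0.3, 0.5, 2.1]
gripper_width: 0.181
```

```bash
python3 - <<'E'
from h import *
go([.5325,-.222,.24],-124)
E
```

```text
GO d(mm) [ 147.6 -210.8 -197.7] w [-0.    0.    0.35] | now [0.4388 0.0177 0.0423] yaw -123.65 F [-0.3  0.5  2.1] g 0.181 t 37.2 j [ 24.  18. -38.   0. -34. -57.]
```

Emit:
drive_tool(deltas=[{"dx":0,"dy":0,"dz":-0.01,"wx":0,"wy":0,"wz":0},{"dx":0,"dy":0,"dz":-0.04,"wx":0,"wy":0,"wz":0},{"dx":0,"dy":0,"dz":-0.08,"wx":0,"wy":0,"wz":0},{"dx":0,"dy":0,"dz":-0.12,"wx":0,"wy":0,"wz":0},{"dx":0,"dy":0,"dz":-0.16,"wx":0,"wy":0,"wz":0},{"dx":0,"dy":0,"dz":-0.19,"wx":0,"wy":0,"wz":0},{"dx":0.01,"dy":-0.014,"dz":-0.205,"wx":0,"wy":0,"wz":0},{"dx":0.03,"dy":-0.043,"dz":-0.21,"wx":0,"wy":0,"wz":0},{"dx":0.055,"dy":-0.079,"dz":-0.21,"wx":0,"wy":0,"wz":0.3},{"dx":0.08,"dy":-0.115,"dz":-0.21,"wx":0,"wy":0,"wz":0.3},{"dx":0.105,"dy":-0.15,"dz":-0.21,"wx":0,"wy":0,"wz":0.3},{"dx":0.125,"dy":-0.18,"dz":-0.21,"wx":0,"wy":0,"wz":0.3},{"dx":0.14,"dy":-0.2,"dz":-0.205,"wx":0,"wy":0,"wz":0.3},{"dx":0.147,"dy":-0.2108,"dz":-0.2,"wx":0,"wy":0,"wz":0.3},{"dx":0.147,"dy":-0.2108,"dz":-0.19,"wx":0,"wy":0,"wz":0.3},{"dx":0.147,"dy":-0.2108,"dz":-0.18,"wx":0,"wy":0,"wz":0.3},{"dx":0.147,"dy":-0.2108,"dz":-0.18,"wx":0,"wy":0,"wz":0.3}])

```text
time_s: 38.9
tcp_pos: [0.5312, -0.2202, 0.2202]
ee_rot: [[-0.558, -0.83, -0.004], [-0.83, 0.558, 0.002], [0.001, 0.004, -1.0]]
wrist_force: [-1.1, 0.1, -1.7]
gripper_width: 0.181
```

```bash
python3 - <<'E'
from h import *
a=snap('wrist','w20.png');b=snap('scene','s20.png');go([.5325,-.222,.18],-124)
cv2.imwrite('pics/s20c.png',cv2.cvtColor(cv2.resize(b[70:230,150:300],None,fx=3.7,fy=3.7,interpolation=3),cv2.COLOR_RGB2BGR))
E
```

```text
GO d(mm) [ 1.2 -0.8 42.3] w [ 0.03 -0.02  0.14] | now [ 0.5325 -0.2206  0.2223] yaw -123.86 F [ 0.   0.5 -1.7] g 0.179 t 39.0 j [ -6.  17.  -7.   0. -66. -27.]
```

View pics/w20.png

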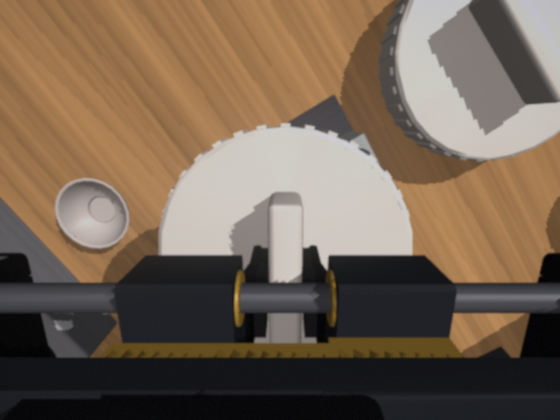

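View pics/s20c.png

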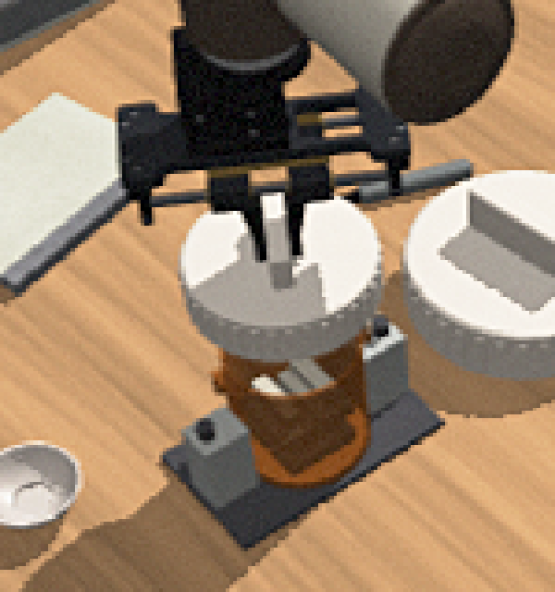

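```bash
python3 - <<'E'
from h import *
s=r.sense();R=s['ee_rot'];t=s['tcp_pos']
for v in (124,128):
  p=atz('wrist',(286,v),t[2]-.004,s);print(R.T@(p-t))
# rib top end, row 192
for v in (190,193):
  p=atz('wrist',(286,v),t[2]+.0265,s);print('rib end',R.T@(p-t))
E
```

```text
[ 0.0731 -0.0002  0.004 ]
[ 0.0712 -0.0002  0.004 ]
rib end [ 0.0463 -0.0003 -0.0265]
rib end [ 0.045  -0.0003 -0.0265]
```

```bash
python3 - <<'E'
from h import *
s=r.sense();R=s['ee_rot'];t=s['tcp_pos']
m=cams.camera_model('wrist');Ti=np.linalg.inv(m['T_tool_cam'])
def pr(p):
    q=m['intrinsics']@(Ti@np.append(p,1))[:3];return (q[:2]/q[2]).round(1)
for n,p in dict(ribtop=(.039,0,-.0266),ribbot=(.039,0,.0034),disc=(.0735,0,.0034),disc2=(.0735,0,.007),skirt=(.0735,0,.04),L=(0,.0735,.0034),tip=(0,0.008,0)).items(): print(n,pr(p))
a=cv2.imread('pics/w20.png')
cv2.imwrite('pics/w20c.png',cv2.resize(a[100:260,150:420],None,fx=2.9,fy=2.9,interpolation=3))
E
```

```text
ribtop [286.7 206.5]
ribbot [286.4 191.9]
disc [286.4 123.2]
disc2 [286.3 123.2]
skirt [286.1 122.7]
L [419.  260.6]
tip [301.1 263.4]
```

View pics/w20c.png

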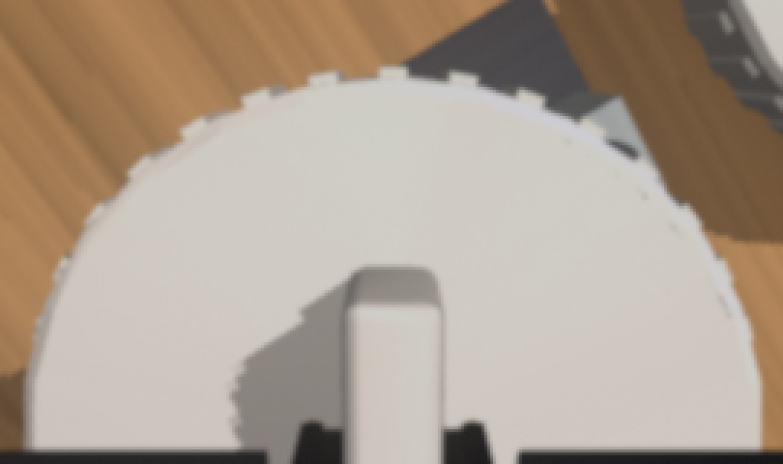

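Emit:
drive_tool(deltas=[{"dx":0.0008,"dy":-0.0008,"dz":0.02,"wx":0,"wy":0,"wz":0},{"dx":0.0008,"dy":-0.0008,"dz":0.04,"wx":0,"wy":0,"wz":0},{"dx":0.0008,"dy":-0.0008,"dz":0.055,"wx":0,"wy":0,"wz":0},{"dx":0.0008,"dy":-0.0008,"dz":0.063,"wx":0,"wy":0,"wz":0},{"dx":0.0008,"dy":-0.0008,"dz":0.068,"wx":0,"wy":0,"wz":0},{"dx":0.0008,"dy":-0.0008,"dz":0.072,"wx":0,"wy":0,"wz":0},{"dx":0.0008,"dy":-0.0008,"dz":0.076,"wx":0,"wy":0,"wz":0},{"dx":0.0008,"dy":-0.0008,"dz":0.078,"wx":0,"wy":0,"wz":0},{"dx":0.0008,"dy":-0.0008,"dz":0.078,"wx":0,"wy":0,"wz":0}])

```text
time_s: 39.9
tcp_pos: [0.5333, -0.2227, 0.1446]
ee_rot: [[-0.558, -0.83, 0.001], [-0.83, 0.558, -0.0], [-0.0, -0.001, -1.0]]
wrist_force: [-0.6, 0.4, -2.0]
gripper_width: 0.181
```

Emit:
drive_tool(deltas=[{"dx":0,"dy":0,"dz":0.002,"wx":0,"wy":0,"wz":0},{"dx":0,"dy":0,"dz":0.004,"wx":0,"wy":0,"wz":0},{"dx":0,"dy":0,"dz":0.006,"wx":0,"wy":0,"wz":0},{"dx":0,"dy":0,"dz":0.008,"wx":0,"wy":0,"wz":0},{"dx":0,"dy":0,"dz":0.0095,"wx":0,"wy":0,"wz":0},{"dx":0,"dy":0,"dz":0.0095,"wx":0,"wy":0,"wz":0},{"dx":0,"dy":0,"dz":0.0095,"wx":0,"wy":0,"wz":0}])

```text
time_s: 40.6
tcp_pos: [0.5335, -0.2228, 0.137]
ee_rot: [[-0.558, -0.83, 0.002], [-0.83, 0.558, -0.001], [-0.0, -0.002, -1.0]]
wrist_force: [-2.9, 3.0, 9.8]
gripper_width: 0.182
```

Emit:
drive_tool(deltas=[{"dx":0,"dy":0,"dz":0.001,"wx":0,"wy":0,"wz":0},{"dx":0,"dy":0,"dz":0.0015,"wx":0,"wy":0,"wz":0},{"dx":0,"dy":0,"dz":0.0015,"wx":0,"wy":0,"wz":0},{"dx":0,"dy":0,"dz":0.0015,"wx":0,"wy":0,"wz":0}])

```text
time_s: 41.0
tcp_pos: [0.5335, -0.2228, 0.1357]
ee_rot: [[-0.558, -0.83, 0.002], [-0.83, 0.558, -0.001], [-0.0, -0.002, -1.0]]
wrist_force: [-3.8, 2.6, 10.6]
gripper_width: 0.179
```

Emit:
drive_tool(deltas=[{"dx":0,"dy":0,"dz":0,"wx":0,"wy":0,"wz":3},{"dx":0,"dy":0,"dz":0,"wx":0,"wy":0,"wz":8},{"dx":0,"dy":0,"dz":0,"wx":0,"wy":0,"wz":13},{"dx":0,"dy":0,"dz":0,"wx":0,"wy":0,"wz":18},{"dx":0,"dy":0,"dz":0,"wx":0,"wy":0,"wz":23},{"dx":0,"dy":0,"dz":0,"wx":0,"wy":0,"wz":28},{"dx":0,"dy":0,"dz":0,"wx":0,"wy":0,"wz":33},{"dx":0,"dy":0,"dz":0,"wx":0,"wy":0,"wz":38}])

```text
time_s: 41.8
tcp_pos: [0.5349, -0.2231, 0.1362]
ee_rot: [[-0.951, -0.309, 0.005], [-0.309, 0.951, -0.002], [-0.004, -0.004, -1.0]]
wrist_force: [-0.5, 1.7, 10.3]
gripper_width: 0.184
```

```bash
python3 - <<'E'
from h import *
go([.5325,-.222,.1357],176);print(r.sense()['moment'])
E
```

```text
GO d(mm) [1.9 1.8 0.5] w [-0.17  0.27 22.03] | now [ 0.5349 -0.2231  0.1362] yaw -161.97 F [-0.5  1.7 10.3] g 0.184 t 41.8 j [ -7.  22. -13.   0. -55. -65.]
[0.5531 0.4647 0.4309]
```

Emit:
drive_tool(deltas=[{"dx":0.0005,"dy":0.0005,"dz":0.0007,"wx":0,"wy":0,"wz":4},{"dx":0.001,"dy":0.001,"dz":0.0007,"wx":0,"wy":0,"wz":9},{"dx":0.001,"dy":0.001,"dz":0.0007,"wx":0,"wy":0,"wz":14},{"dx":0.001,"dy":0.001,"dz":0.0007,"wx":0,"wy":0,"wz":18},{"dx":0.001,"dy":0.001,"dz":0.0007,"wx":0,"wy":0,"wz":21},{"dx":0.001,"dy":0.001,"dz":0.0007,"wx":0,"wy":0,"wz":22.5},{"dx":0.001,"dy":0.001,"dz":0.0007,"wx":0,"wy":0,"wz":22.5},{"dx":0.001,"dy":0.001,"dz":0.0007,"wx":0,"wy":0,"wz":22.5}])

```text
time_s: 42.6
tcp_pos: [0.5346, -0.2231, 0.1361]
ee_rot: [[-0.997, 0.075, 0.007], [0.075, 0.997, -0.004], [-0.008, -0.003, -1.0]]
wrist_force: [0.9, -0.0, 10.7]
gripper_width: 0.183
```

```bash
python3 - <<'E'
from h import *
go([.5325,-.222,.1357],176);print(r.sense()['moment'])
snap('wrist','w21.png')
E
```

```text
GO d(mm) [2.2 0.9 0.4] w [-0.17  0.43 -0.28] | now [ 0.5346 -0.2231  0.1361] yaw 175.72 F [ 0.9 -0.  10.7] g 0.183 t 42.6 j [ -7.  22. -13.   0. -54. -88.]
[0.0915 0.1756 0.3158]
```

View pics/w21.png

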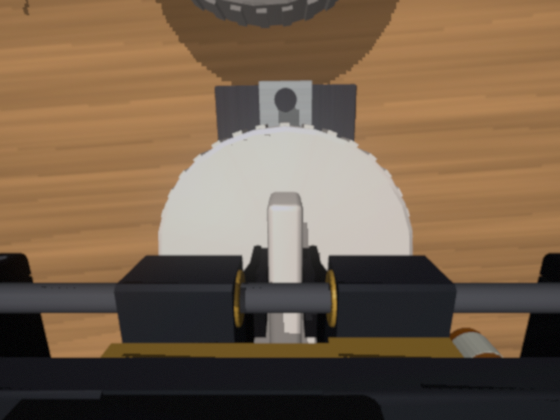

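Emit:
drive_tool(deltas=[{"dx":0,"dy":0,"dz":-0.002,"wx":0,"wy":0,"wz":0},{"dx":0,"dy":0,"dz":-0.004,"wx":0,"wy":0,"wz":0},{"dx":0,"dy":0,"dz":-0.006,"wx":0,"wy":0,"wz":0},{"dx":0,"dy":0,"dz":-0.008,"wx":0,"wy":0,"wz":0},{"dx":0,"dy":0,"dz":-0.01,"wx":0,"wy":0,"wz":0},{"dx":0,"dy":0,"dz":-0.01,"wx":0,"wy":0,"wz":0}])

```text
time_s: 43.25
tcp_pos: [0.5342, -0.2227, 0.1425]
ee_rot: [[-0.997, 0.077, 0.006], [0.077, 0.997, -0.002], [-0.006, -0.001, -1.0]]
wrist_force: [5.7, -3.9, -3.8]
gripper_width: 0.181
```

Emit:
drive_tool(deltas=[{"dx":0,"dy":0,"dz":-0.001,"wx":0,"wy":0,"wz":0},{"dx":0,"dy":0,"dz":-0.002,"wx":0,"wy":0,"wz":0},{"dx":0,"dy":0,"dz":-0.003,"wx":0,"wy":0,"wz":0},{"dx":0,"dy":0,"dz":-0.003,"wx":0,"wy":0,"wz":0}])

```text
time_s: 43.65
tcp_pos: [0.5341, -0.2227, 0.1425]
ee_rot: [[-0.997, 0.078, 0.004], [0.078, 0.997, -0.001], [-0.004, -0.0, -1.0]]
wrist_force: [9.6, -5.6, -16.4]
gripper_width: 0.181
```

Held by the catches (16 N pull, no movement). Ease off, release, and look.

Emit:
drive_tool(deltas=[{"dx":0,"dy":0,"dz":0.0025,"wx":0,"wy":0,"wz":0},{"dx":0,"dy":0,"dz":0.0035,"wx":0,"wy":0,"wz":0},{"dx":0,"dy":0,"dz":0.0035,"wx":0,"wy":0,"wz":0}])

```text
time_s: 43.95
tcp_pos: [0.534, -0.2227, 0.1424]
ee_rot: [[-0.997, 0.077, 0.005], [0.077, 0.997, -0.002], [-0.005, -0.001, -1.0]]
wrist_force: [5.6, -2.6, -2.5]
gripper_width: 0.182
```

Emit:
drive_tool(deltas=[{"dx":0,"dy":0,"dz":0,"wx":0,"wy":0,"wz":0},{"dx":0,"dy":0,"dz":0,"wx":0,"wy":0,"wz":0},{"dx":0,"dy":0,"dz":0,"wx":0,"wy":0,"wz":0},{"dx":0,"dy":0,"dz":0,"wx":0,"wy":0,"wz":0},{"dx":0,"dy":0,"dz":-0.02,"wx":0,"wy":0,"wz":0},{"dx":0,"dy":0,"dz":-0.06,"wx":0,"wy":0,"wz":0},{"dx":-0.02,"dy":0,"dz":-0.1,"wx":0,"wy":0,"wz":0},{"dx":-0.05,"dy":0,"dz":-0.15,"wx":0,"wy":0,"wz":0},{"dx":-0.07,"dy":0,"dz":-0.19,"wx":0,"wy":0,"wz":0},{"dx":-0.075,"dy":0,"dz":-0.2,"wx":0,"wy":0,"wz":0},{"dx":-0.075,"dy":0,"dz":-0.2,"wx":0,"wy":0,"wz":0}], gripper=0.5)

```text
time_s: 45.05
tcp_pos: [0.6079, -0.2279, 0.3442]
ee_rot: [[-0.997, 0.077, 0.005], [0.077, 0.997, -0.001], [-0.005, -0.0, -1.0]]
wrist_force: [-0.1, 0.0, -0.6]
gripper_width: 0.499
```

```bash
python3 - <<'E'
from h import *
import pickle
s=r.sense();pickle.dump(s,open('w22.pkl','wb'))
a=snap('wrist','w22.png');b=snap('scene','s22.png');snap('top','t22.png');go([.6068,-.2241,.3408],176.5)
cv2.imwrite('pics/w22c.png',cv2.cvtColor(cv2.resize(a[30:200,205:365],None,fx=3.5,fy=3.5,interpolation=3),cv2.COLOR_RGB2BGR))
E
```

```text
GO d(mm) [-1.2  3.4 -0.7] w [ 0.06 -0.21 -0.95] | now [ 0.6054 -0.2274  0.3401] yaw 175.55 F [-0.3 -0.9 -0.8] g 0.497 t 45.2 j [ -6.  22.  16.  -0. -85. -88.]
```

View pics/w22c.png

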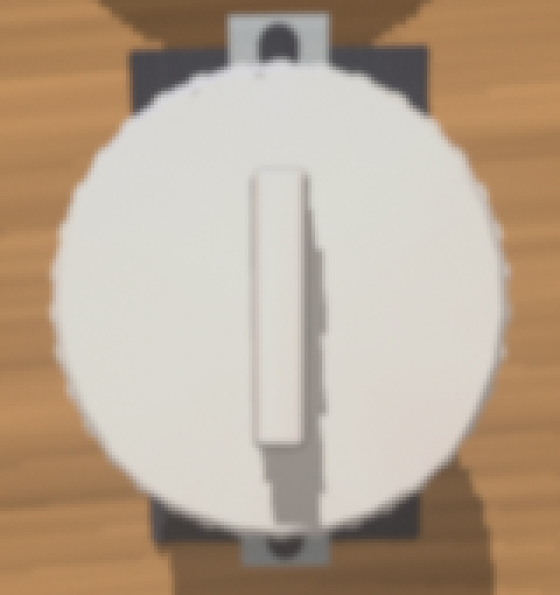

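View pics/s22.png

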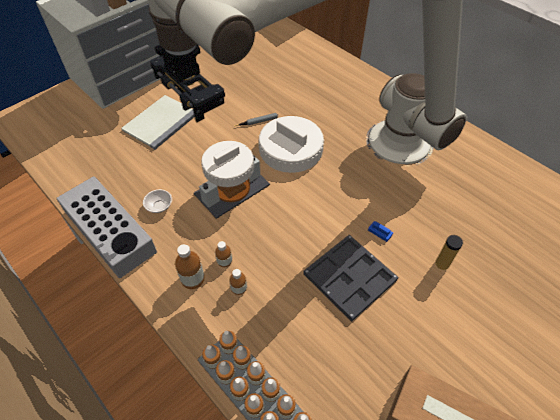

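View pics/t22.png

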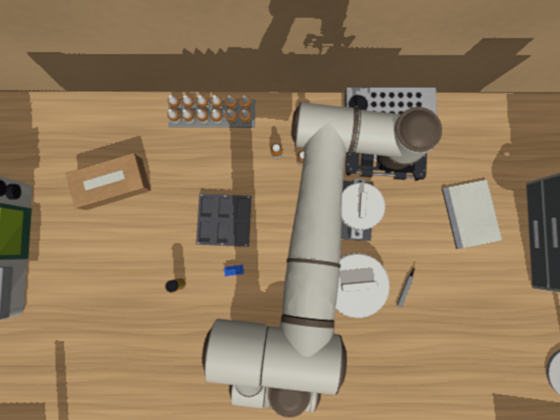

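```bash
python3 - <<'E'
from h import *
import pickle
s=pickle.load(open('w22.pkl','rb'))
c=lambda u,v:(205+u/3.5-.36,30+v/3.5-.36)
P=np.array([atz('wrist',c(*q),.168,s) for q in [(254,170),(307,171),(302,444),(254,443)]])
print(P.mean(0),np.linalg.norm(P[0]-P[3]),np.linalg.norm(P[1]-P[2]))
for a,b in ((0,3),(1,2)):
  d=P[a]-P[b];print(np.degrees(np.arctan2(d[1],d[0])))
j=[atz('wrist',c(*q),.087,s) for q in [(279,14),(286,567)]];d=j[0]-j[1];print('jaws',np.degrees(np.arctan2(d[1],d[0])),(j[0]+j[1])/2)
j=[atz('wrist',c(*q),.008,s) for q in [(130,50),(428,46),(418,537),(152,545)]]; 
d=j[1]-j[0];print('plate',np.degrees(np.arctan2(d[1],d[0]))+90)
E
```

```text
[ 0.5327 -0.2227  0.168 ] 0.07488691130131964 0.07492326068773447
175.10756465466355
174.7244974544667
jaws 176.2677170898243 [ 0.5317 -0.2216  0.087 ]
plate 176.1670607451237
```

```bash
python3 -c "
from h import *
print(ticket.finish_job())"
```

```text
the job is handed in; nothing more can be done
None
```

I opened the tub, laid the lid rib-up on the desk, and put all four bars from the mould into the tub. They lie in two crosswise layers of two. I then put the lid back, pressed it down and twisted it clockwise until it locked. I handed the job in at about 45 s.

**Lid knock:** the lid was knocked about 2 cm aside while it lay on the desk. I measured it again before picking it up.

**Last checks:**
- **Lock:** a 16 N upward pull did not move the lid. It sits at its starting height to within 1 mm.
- **Rib angle:** the rib measured about 1° clockwise of the jaw line, within reading error and short of the 3° stop.
- **Bars:** the mould is empty in the final pictures, and all four bars showed inside the tub just before closing.
- **Other things on the desk:** the final pictures show no change to the blue look-alike, the larger lid, the bottles or the other things. The arm hid the tall bottle and one dropper bottle in the last top view, but the scene camera showed both in place.
- **Gripper:** it is clear of everything.

No check failed. One mould-corner height came out wrong (72 mm instead of 20 mm). I put that down to weak parallax and did not use it; the other three corners came out at 18–19 mm.

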